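# Seat a router blank against its stops and press it flush through the spacer

### The arm

A 6-joint arm with a two-finger parallel gripper is mounted at the origin on the work surface. World frame = base frame: x ahead of the robot, y to its left, z up, the work surface at z = 0. Lengths are in mm, angles in rad, forces in N, time in s.
With the tool pointing down it reaches from about 400 to 925 mm from the base axis. Payload 3.4 kg.
Tool frame: the origin (TCP) lies midway between the tips of the shut fingers; the grasp point (between the pads) lies 19 mm behind it (arm.pinch_z is the distance from the TCP to the grasp point, in mm); x points along the fingers, y is the direction in which the jaws open and shut, and the axes are right-handed (so a half turn about x gives the same grasp; the last joint's range is limited). The gripper opens to 85 mm and grips with 20 to 120 N. Pads are 22 mm wide; open, the fingers measure 114 mm over their backs; the gripper's body (76 mm by 85 mm) begins 54 mm behind the grasp point. The pads swing forward as they close: fully open they stand 13 mm farther back than shut.
Start: joints at [1.232, 0.307, 1.506, -0, 1.328, -0.073], TCP at [151.065, 554.806, 196.305] pointing down, gripper open.
Joint ranges: [-3.12, 3.12], [-1.05, 2.28], [0.14, 2.33], [-1.42, 4.57], [0.1, 2.73], [-2.68, 2.68]. Speed limits (rad/s): [2.57, 2.57, 3.14, 3.14, 3.14, 3.14].

### API

Orientations are given as [roll, pitch, yaw] about the fixed x, y, z axes, in that order (R = Rz(yaw) Ry(pitch) Rx(roll)).
In Python, from workcell import arm, vision, ticket gives the robot as it stands.
- The arm moves only by the tool send_rows, never from a script. Its argument "series" is one flat list of numbers, 7 for each row, row after row: the shift along the tool's x, y, z in cm, then the turn, a rotation vector about the tool's x, y, z in degrees, then the finger opening in cm, from 0 to 8.54. A call has 1 to 5 rows; each row is the pose to reach, as a shift and turn from the pose commanded when the call began, along the tool's axes at that moment; what a row does not reach only later rows make up. A row lasts 1/8 s, in which the tool goes at most 62.5 mm and 10.7 degrees, less where a joint would pass 70% of its speed; a pose out of reach is approached as far as the arm can. A call with a gripper value outside its range is refused whole. The fingers move at their own pace and stop on an object; "force" is the grip in N (left out, the last holds). Time passes only in rows, so rows that repeat a pose let the fingers close. It gives the time, the measured TCP pose, the force and the opening at its end, in the units of the state.
- arm.sense(): the state, without advancing time (a new reading comes with each control period).
- vision.get_image(name): name is "scene" or "side" or "wrist"; returns a dict with "img" (480x640x3 uint8, blue, green, red), "fx", "fy", "cx", "cy" (pixels), "dist_coeffs" ([k1, k2, p1, p2, k3] as OpenCV has them; the pictures are not rectified), "R" (3x3) and "t" (3): a world point X has camera coordinates R X + t; the wrist camera has in their place "T_tool_cam" (4x4, takes a point from camera to tool coordinates, whose origin is the TCP and whose axes are the tool frame's). Camera axes: x right, y down, z forward; pixel columns grow to the right and rows downward; lengths in mm; the calibration is good to about 2 mm. A picture is of the moment at which its call begins: read the wrist's pose just before it. There is no depth.
- ticket.finish_job(): hands the job in, once; it reports no verdict.
The state is a dict: "time": time; "qpos": joint angles; "qvel": joint speeds; "joint_torque": joint torques, N m; "position": TCP position; "tool_rot": TCP orientation; "wrist_force": force on the tool from outside, world axes, zero at the start; "moment": the same for the moment, N m; "finger_gap": finger opening in mm.
Only numpy, scipy, OpenCV 4.12 (cv2) and the standard library are available. Lean on these libraries where they do the work, as an engineer would, in place of code of your own. Each camera call takes 0.05 s, during which the arm holds its last target.

### The job

Seat the blue blank in the router fixture: twist the red spring-return knob clockwise to its stop, so that its cam pushes the blank over against the side stop, and let the knob spring back. Then take the orange-handled spacer and slide it upright into the gap between the blank and the backing blocks at the one block where the gap is wide enough (do not force it in at the two narrower ones), down until it is only a few millimetres clear of the bed, and push with it so that the blank is pressed flush against the fence. Finish while still gripping the spacer and holding the blank pressed there with a steady push of around 10 N; leave the tape roll, screwdriver and screw tray where they are.

Things in the scene. Friction and masses are not known exactly. Their poses are not given: they have to be found in the camera images.
- fixture: Fixed aluminium work-holding fixture for a router, lying on the bench; its bed top is 15 mm above the bench. Origin: on the bench, below the spot where the blank's centre belongs when fully seated. Fixture x points to the fence, y to the side stop, z up. The bed spans x -115..75 mm, y -150..90 mm. The side stop is a dark bar 90 mm long, 20 mm tall above the bed, its face at y = +65 mm; the blank's +y edge seats on it. The fixture's position and yaw vary.
- fence: Dark steel fence of the fixture, 150 mm long, 15 mm thick, 26 mm tall above the bed. Same axes as the fixture; origin at bed height (15 mm over the bench) straight above the fixture's origin; its face toward the blank is at x = +50 mm.
- blank: Loose blue plastic blank, 100 (x) x 130 (y) x 22 mm (z), about 0.28 kg, slick (friction about 0.2), lying on the bed. Origin: centre of its underside. At the start it lies 3 to 6 mm short of the fence and 8 to 14 mm short of the side stop; fully seated, its axes match the fixture's and its origin is straight above the fixture's origin (15 mm up).
- cam_knob (a joint): Angle of the red knob in rad: 0 at rest, grows clockwise seen from above, mechanical stop at 1.2 (with a seated blank it comes up firm from about 1.14). A spring returns it when let go (about 0.04 N m at rest, 0.14 N m at the stop; pushing the blank adds about 0.03 N m until it comes up firm). Its brass cam arm, below the handle, starts pointing to fixture -x, swings toward the blank and at the end of its turn presses the blank firmly against the side stop.
- knob_grip (a point): Centre of the knob's red bar handle, on the vertical turning axis, at x = 5 mm, y = -103 mm of the fixture, 68 mm above the bench. The bar is 48 mm long, 13 mm thick, 30 mm tall (53 to 83 mm above the bench). Axes turn with the knob: x along the bar, z up; at joint 0 they match the fixture's.
- spacer: Loose spacer standing upright on the bench: a steel blade 14 mm thick (x), 30 mm wide (y), 34 mm tall, topped by an orange handle 22 mm (x) x 34 mm (y) x 40 mm tall, from 33 to 73 mm above the underside; 0.12 kg. Origin: centre of the underside, z up. Grip the handle from above across its 22 mm (x) faces, so that the push along x goes through the fingers. Keep its foot 2 to 6 mm clear of the bed while pushing: pressed on the bed it drags and takes up part of the push.
- block_wide: Fixed dark steel backing block, 44 mm wide (y), 22 mm tall, standing on the bed on the robot's side of the blank (opposite to the fence), axes as the fixture's. Origin: on the bed, 15 mm ahead of its back face. It is only 30 mm deep: its front face is at x = +15 mm, leaving a 24 mm gap to a blank that is flush on the fence (less by however far the blank is off the fence). The only block where the spacer fits. The three blocks stand side by side in random order.
- bay (a point): Point on the bed at the middle of the wide gap: 12 mm ahead of block_wide's front face, centred on its width; axes as the fixture's. When the spacer presses the blank flush, the spacer's origin is at about x = +5 mm from here.
- block_mid: Backing block like block_wide but deeper, front face at x = +28 mm: its gap to a flush blank is only 11 mm, too narrow for the spacer.
- block_tight: Backing block like block_wide but deeper still, front face at x = +31 mm: its gap to a flush blank is only 8 mm, too narrow for the spacer.
- tape_roll: Bystander: roll of tape lying flat, 84 mm outside diameter, 24 mm tall. Origin: centre of the underside.
- screwdriver: Bystander: screwdriver lying on the bench to the right of the fixture, along its own x; about 200 mm long.
- screw_tray: Bystander: green open screw tray 100 x 140 x 40 mm. Origin: centre of the underside.
There are look-alikes about, which are no part of the job. Of the things like the spacer, leave any that is green; of the rest the smaller one is meant. What is meant by the blank is not yellow, and is the larger of those in its own colour.

How it is judged (in metres and radians):
On the way, in this order (a step that is already met when the one before it is completed fails the run):
1. the knob is twisted to its stop and the blank has been pushed over to the side stop (value of joint cam_knob above 1.08 rad and y of blank in the frame of fixture between -0.003 and 0.002 m), for 0.1 s.
2. the knob has sprung back (value of joint cam_knob below 0.2 rad), for 0.1 s.
3. the spacer stands upright in the wide gap, its foot close to the bed (x of spacer in the frame of bay between -0.011 and 0.011 m and y of spacer in the frame of bay between -0.01 and 0.01 m and z of spacer in the frame of bay between -0.004 and 0.01 m and angle between spacer's own z axis and vertical below 0.14 rad), for 0.1 s.
At the end, for the whole second after the job is handed in: Blank on the bed, within 1.5 mm of the fence, 3 mm of the side stop, square to 0.03 rad; knob back (below 0.2 rad); spacer upright (0.14 rad), within 10 mm of the wide gap's middle and 10 mm of the bed, still gripped, at rest; spacer on blank and blank on fence over 3 N, fence under 35 N (all of step 3 and x of blank in the frame of fixture between -0.0015 and 0.003 m and y of blank in the frame of fixture between -0.003 and 0.002 m and z of blank in the frame of fixture between 0.012 and 0.018 m and angle between the x axis of blank and the x axis of fixture, either way round below 0.03 rad and contact force between spacer and blank above 3 N and contact force between blank and fence between 3 and 35 N and contact force between the fingers and spacer above 2 N and value of joint cam_knob below 0.2 rad and linear speed of each of blank, spacer below 0.01 m/s); the arm keeps its last pose, push and grip.
It fails at once if a bystander was moved more than 20 mm (distance of any of tape_roll, screwdriver, screw_tray from where it was at the start of the episode above 0.02 m).
It fails at once if the spacer was forced against a narrow-gap block (over 15 N) (contact force between spacer and block_mid above 15 N or contact force between spacer and block_tight above 15 N).
It also fails if it takes over 64 s, if anything falls off the work surface, if the arm or the gripper's body presses on something with over 40 N, if the wrist force passes 120 N, or if a joint passes its speed limit or range.

## Working session

There is one attempt and no reset: what is moved stays moved. The work goes in short steps, Python scripts to look and compute and a tool call to move; the robot and the scene stay as the last step left them, time stands still between calls to the robot, and variables do not carry over. Pictures are saved under pics/ and viewed, and the job is handed in when it is done.

Besides the shell and the picture viewer there is one more tool, called after ">>>" as name(argument=value, ...), one argument or row to a line, values as JSON. send_rows: Moves the arm, as the interface text tells. Its arguments: {"type":"object","properties":{"series":{"type":"array","items":{"type":"number"}},"force":{"type":"number"}},"required":["series"]}

```bash
ls; mkdir -p pics; python3 - <<'E'
from workcell import arm, vision, ticket
import cv2
print(arm.sense(), arm.pinch_z)
for n in ["scene","side","wrist"]:
    d=vision.get_image(n); cv2.imwrite(f"pics/{n}0.png",d.pop("img")); print(n,d)
E
```

```text
pics
{'time': 0.0, 'qpos': array([ 1.23150438e+00,  3.07575747e-01,  1.50759874e+00,  3.59480663e-06,
        1.32837355e+00, -7.35220020e-02]), 'qvel': array([ 0.00039378,  0.0003509 ,  0.00223111, -0.00172222, -0.00072822,
        0.00164699]), 'joint_torque': array([-4.27437717e-04, -4.57558107e+01, -2.51915234e+01, -2.56400290e-04,
        1.31672906e-02,  1.17278262e-05]), 'position': array([150.82138926, 554.12790503, 195.40766176]), 'tool_rot': array([-1.64610212,  1.56884094, -1.91187292]), 'wrist_force': array([ 0.31725986, -0.38385406,  0.32127393]), 'moment': array([-0.02287674,  0.02631476,  0.04270225]), 'finger_gap': 85.5250943956752} 18.700000000000003
scene {'fx': 605.3055007980413, 'fy': 605.3055007980413, 'cx': 323.48052267221607, 'cy': 243.8722003766578, 'dist_coeffs': array([-0.02025089,  0.        ,  0.        ,  0.        ,  0.        ]), 'R': array([[ 0.84965502,  0.52699961,  0.01891483],
       [ 0.40202955, -0.62412637, -0.66995412],
       [-0.34126031,  0.5768342 , -0.74216151]]), 't': array([-489.34173427, -199.33434884, 1500.94788701])}
side {'fx': 486.3
[... 240 characters left out ...]
.07940674,  0.66196597, -0.74531579],
       [ 0.06223938, -0.74292562, -0.66647415]]), 't': array([ 573.09559051,  119.06205855, 1101.49837191])}
wrist {'fx': 408.79802684244356, 'fy': 408.79802684244356, 'cx': 314.8256759464598, 'cy': 238.1915872332912, 'dist_coeffs': array([-0.08514786,  0.        ,  0.        ,  0.        ,  0.        ]), 'T_tool_cam': array([[-5.36633808e-04, -2.80631789e-01,  9.59815353e-01,
        -1.78016225e+02],
       [ 9.99999852e-01, -6.40629822e-05,  5.40370205e-04,
         5.00328700e-01],
       [-9.01564236e-05,  9.59815500e-01,  2.80631782e-01,
        -7.16081832e+01],
       [ 0.00000000e+00,  0.00000000e+00,  0.00000000e+00,
         1.00000000e+00]])}
```

View pics/scene0.png

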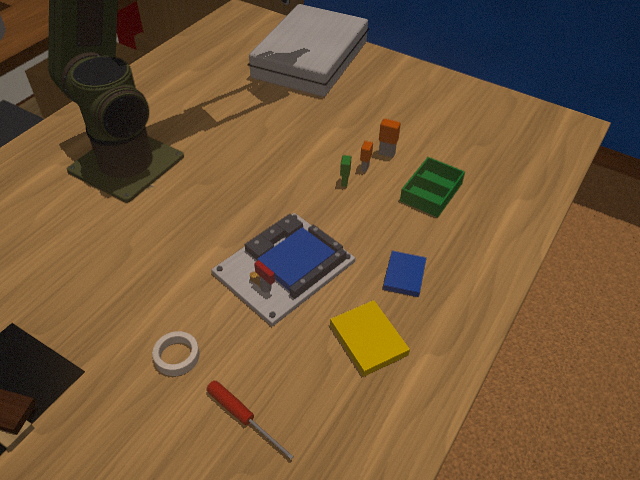

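View pics/side0.png

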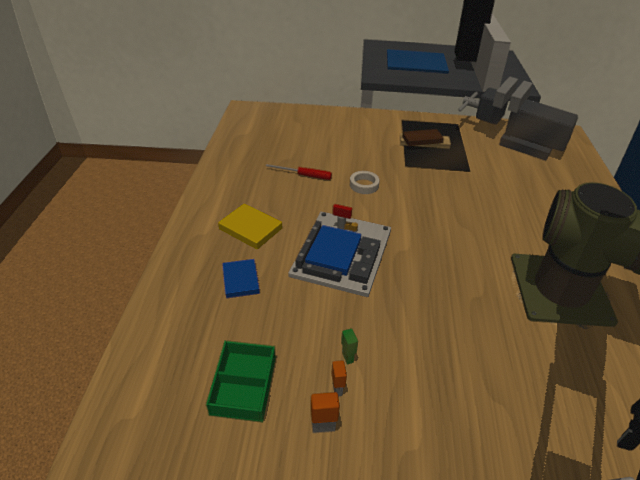

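View pics/wrist0.png

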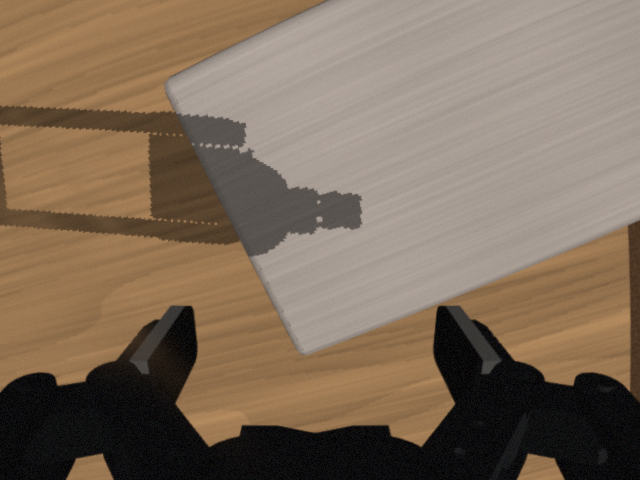

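Candidates for the spacer, by scene pixel: green (345,168) is excluded, small orange (366,152), large orange (389,135). The smaller orange one is meant. For the blank, the large blue one in the fixture (300,257) is meant, not the small blue (405,272) or the yellow (369,337).

```bash
cat > h.py <<'E'
import numpy as np, cv2
from scipy.spatial.transform import Rotation as Ro
from workcell import arm, vision, ticket
def cam(n):
    s=arm.sense(); d=vision.get_image(n)
    d["K"]=np.array([[d["fx"],0,d["cx"]],[0,d["fy"],d["cy"]],[0,0,1.]])
    if n=="wrist":
        T=np.eye(4);T[:3,:3]=Ro.from_euler("xyz",s["tool_rot"]).as_matrix();T[:3,3]=s["position"]
        W=np.linalg.inv(T@d["T_tool_cam"]); d["R"]=W[:3,:3];d["t"]=W[:3,3]
    return d
def proj(d,P):
    P=np.atleast_2d(np.array(P,float))
    return cv2.projectPoints(P,cv2.Rodrigues(d["R"])[0],d["t"],d["K"],d["dist_coeffs"])[0][:,0]
def unproj(d,uv,z):
    u=cv2.undistortPoints(np.array(uv,float).reshape(-1,1,2),d["K"],d["dist_coeffs"])[:,0]
    r=np.c_[u,np.ones(len(u))]@d["R"]; c=-d["R"].T@d["t"]
    return c+r*((z-c[2])/r[:,2])[:,None]
def crop(d,name,x0,y0,x1,y1,s):
    cv2.imwrite(name,cv2.resize(d["img"][y0:y1,x0:x1],None,fx=s,fy=s,interpolation=cv2.INTER_CUBIC))
E
python3 - <<'E'
from h import *
d=cam("scene"); crop(d,"pics/a1.png",205,205,365,325,5); crop(d,"pics/a2.png",320,100,420,200,6)
d=cam("side"); crop(d,"pics/a3.png",280,195,400,300,5.5)
crop(d,"pics/a4.png",290,310,390,440,4.5)
E
```

```text
(no output)
```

View pics/a1.png

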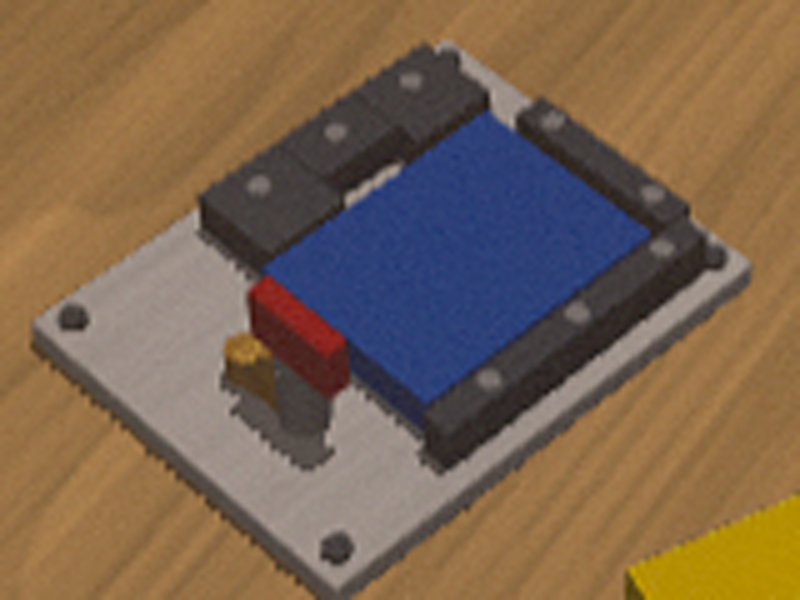

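View pics/a2.png

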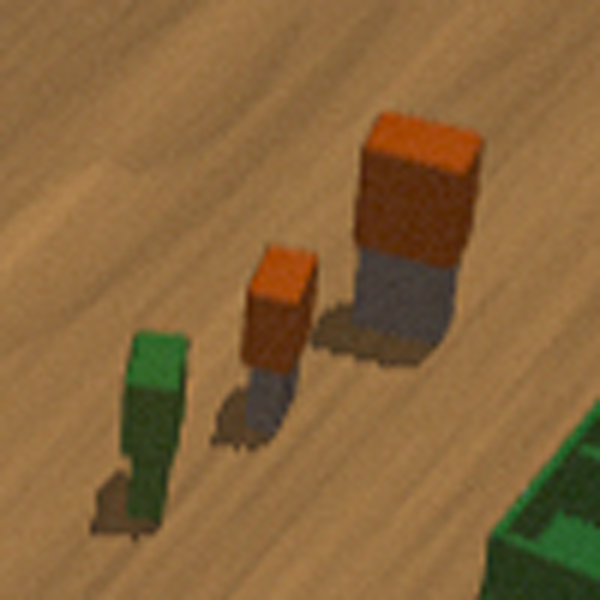

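View pics/a3.png

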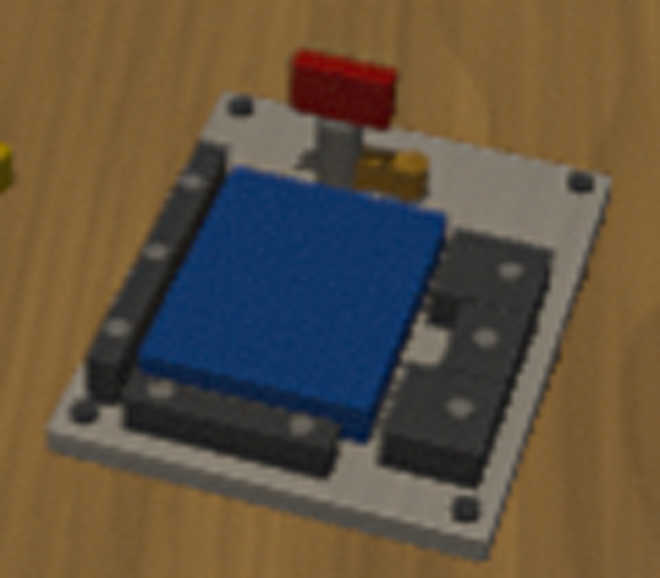

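View pics/a4.png

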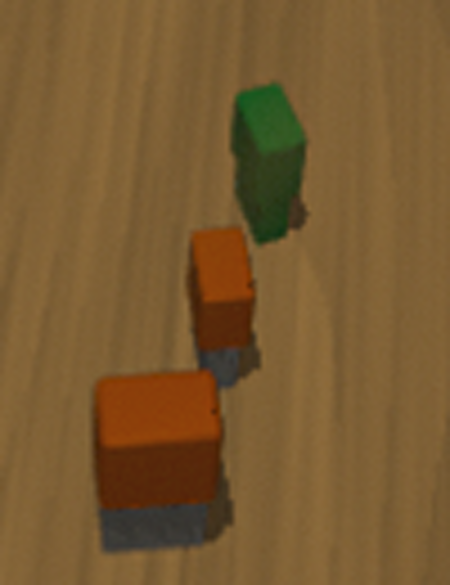

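```bash
python3 - <<'E'
from h import *
from scipy.optimize import least_squares
ds,dd=cam("scene"),cam("side")
C=np.array([[-115,-150,15],[75,-150,15],[75,90,15],[-115,90,15.]])
us=np.array([[35,328],[335,590],[752,262],[447,42]])/5+205
ud=np.array([[610,180],[225,92],[48,430],[490,542]])/5.5+[280,195]
def w(p,C):
    c,s=np.cos(p[2]),np.sin(p[2]); return np.c_[C[:,0]*c-C[:,1]*s+p[0],C[:,0]*s+C[:,1]*c+p[1],C[:,2]]
for S in ((1,0),(0,1),(1,1)):
    r=least_squares(lambda p:np.r_[S[0]*(proj(ds,w(p,C))-us).ravel(),S[1]*(proj(dd,w(p,C))-ud).ravel()],[600,-30,0.]); print(r.x,np.abs(r.fun).max())
print("knob",w(r.x,np.array([[5,-103,68.]])))
# red handle
# spacers: top z=73 ; scene handle top corners and side
B=np.array([[268,246],[317,256],[298,300],[246,290]])/6+[320,100]
print(unproj(ds,B,73))
B=np.array([[192,231],[240,228],[252,298],[200,303]])/4.5+[290,310]
print(unproj(dd,B,73))
print("big",unproj(ds,np.array([[382,112],[482,135],[470,170],[362,150]])/6+[320,100],73))
E
```

```text
[ 5.46358971e+02 -4.24178491e+01 -2.19815164e-01] 1.1282856534949701
[ 5.41004632e+02 -3.88148116e+01 -2.22188545e-01] 0.6573698530567071
[ 5.43612099e+02 -4.07246076e+01 -2.19650703e-01] 1.7467834207888586
knob [[ 526.0494277  -142.33933379   68.        ]]
[[493.77864287 318.73366415  73.        ]
 [513.42363799 323.95152782  73.        ]
 [520.43150191 295.41352332  73.        ]
 [500.05941901 289.53909437  73.        ]]
[[515.60235094 296.23006139  73.        ]
 [496.65002388 292.7445326   73.        ]
 [490.11314895 324.54099128  73.        ]
 [510.0718485  328.93861383  73.        ]]
big [[490.12423913 423.53229613  73.        ]
 [532.63554349 432.46504635  73.        ]
 [539.31371269 408.3568619   73.        ]
 [495.48450736 395.73393706  73.        ]]
```

```bash
cat >> h.py <<'E'
def plan(pos,yaw,rot_only=False):
    """target TCP pos, tool z heading yaw, tool x down -> tool-frame shift cm and rotvec deg (from measured)"""
    s=arm.sense(); R=Ro.from_euler("xyz",s["tool_rot"]).as_matrix()
    z=np.array([np.cos(yaw),np.sin(yaw),0]); x=np.array([0,0,-1.]); T=np.c_[x,np.cross(z,x),z]
    d=R.T@(np.array(pos)-s["position"])/10; rv=np.degrees(Ro.from_matrix(R.T@T).as_rotvec())
    print("shift",d.round(2),"turn",rv.round(2)); return d,rv
def st():
    s=arm.sense(); R=Ro.from_euler("xyz",s["tool_rot"]).as_matrix()
    print("t",round(s["time"],2),"pos",s["position"].round(1),"yaw",np.arctan2(R[1,2],R[0,2]).round(3),"x",R[:,0].round(3),"F",s["wrist_force"].round(1),"M",s["moment"].round(3),"gap",s["finger_gap"].round(1),"q",s["qpos"].round(2))
E
python3 - <<'E'
from h import *
st(); plan([526,-142,170],-0.22)
E
```

```text
Traceback (most recent call last):
  File "h.py", line 28, in st
    print("t",round(s["time"],2),"pos",s["position"].round(1),"yaw",np.arctan2(R[1,2],R[0,2]).round(3),"x",R[:,0].round(3),"F",s["wrist_force"].round(1),"M",s["moment"].round(3),"gap",s["finger_gap"].round(1),"q",s["qpos"].round(2))
                                                                                                                                                                                        ^^^^^^^^^^^^^^^^^^^^^
AttributeError: 'float' object has no attribute 'round'
```

```bash
sed -i 's/s\["finger_gap"\].round(1)/round(s["finger_gap"],1)/' h.py
python3 - <<'E'
from h import *
st(); plan([526,-142,170],-0.22)
E
```

```text
t 0.35 pos [151.  554.6 196.1] yaw -0.266 x [-0. -0. -1.] F [-0.2  1.2 -0.1] M [0.028 0.02  0.001] gap 85.7 q [ 1.23  0.31  1.51 -0.    1.33 -0.07]
shift [  2.63 -57.37  54.48] turn [-2.62 -0.    0.03]
```

```bash
python3 - <<'E'
from h import *
plan([420,300,196],-0.26);plan([526,-142,170],-0.22)
E
```

```text
shift [ 2.000e-02 -1.751e+01  3.264e+01] turn [-0.33  0.    0.03]
shift [  2.63 -57.37  54.48] turn [-2.62 -0.    0.03]
```

>>> send_rows(
  series=[0, -17.5, 32.6, 0, 0, 0, 8.5, 0, -17.5, 32.6, 0, 0, 0, 8.5, 0, -17.5, 32.6, 0, 0, 0, 8.5, 0, -17.5, 32.6, 0, 0, 0, 8.5, 0, -17.5, 32.6, 0, 0, 0, 8.5],
)

```text
time: 0.98
position: [379.2, 338.5, 196.6]
tool_rot: [0.989, 1.57, 0.724]
wrist_force: [1.1, 0.9, 0.1]
finger_gap: 84.7
```

```bash
python3 - <<'E'
from h import *
st();plan([526,-142,170],-0.22)
E
```

```text
t 0.97 pos [379.2 338.5 196.6] yaw -0.265 x [ 0.001  0.001 -1.   ] F [1.1 0.9 0.1] M [-0.005 -0.037 -0.026] gap 84.7 q [ 0.65  0.21  1.64  0.    1.29 -0.66]
shift [  2.64 -42.52  26.77] turn [-2.61  0.03 -0.04]
```

>>> send_rows(
  series=[2.6, -42.5, 26.8, -2.6, 0, 0, 8.5, 2.6, -42.5, 26.8, -2.6, 0, 0, 8.5, 2.6, -42.5, 26.8, -2.6, 0, 0, 8.5, 2.6, -42.5, 26.8, -2.6, 0, 0, 8.5, 2.6, -42.5, 26.8, -2.6, 0, 0, 8.5],
)

```text
time: 1.6
position: [469.7, 39.5, 180.4]
tool_rot: [0.343, 1.57, 0.123]
wrist_force: [0.9, 0.4, 0.6]
finger_gap: 85.1
```

```bash
python3 - <<'E'
from h import *
st();plan([526,-142,170],-0.22)
E
```

```text
t 1.6 pos [469.7  39.5 180.4] yaw -0.22 x [ 0.001  0.    -1.   ] F [0.9 0.4 0.6] M [ 0.024 -0.082  0.018] gap 85.1 q [-0.01  0.18  1.74  0.    1.23 -1.36]
shift [  1.04 -16.48   9.46] turn [-0.02  0.06 -0.02]
```

>>> send_rows(
  series=[1, -16.5, 9.5, 0, 0, 0, 8.5, 1, -16.5, 9.5, 0, 0, 0, 8.5, 1, -16.5, 9.5, 0, 0, 0, 8.5, 1, -16.5, 9.5, 0, 0, 0, 8.5, 1, -16.5, 9.5, 0, 0, 0, 8.5],
)

```text
time: 2.22
position: [525.3, -140.4, 169.8]
tool_rot: [2.644, 1.569, 2.422]
wrist_force: [-0.5, -0.2, -0.2]
finger_gap: 84.8
```

```bash
python3 - <<'E'
from h import *
st()
d=cam("wrist"); cv2.imwrite("pics/w1.png",d["img"])
p=[543.6,-40.7,-.2197]; c,s=np.cos(p[2]),np.sin(p[2])
for P in ([5,-103,83],[-19,-103,83],[29,-103,83],[5,-109.5,83],[5,-96.5,83],[-115,-150,15],[75,-150,15]):
    print(P,proj(d,[P[0]*c-P[1]*s+p[0],P[0]*s+P[1]*c+p[1],P[2]]).round(1))
E
```

```text
t 2.23 pos [ 525.3 -140.4  169.8] yaw -0.222 x [-0.001  0.001 -1.   ] F [-0.5 -0.2 -0.2] M [ 0.025 -0.005 -0.016] gap 84.8 q [-0.34  0.29  1.61  0.    1.25 -1.69]
[5, -103, 83] [[311.2 231.6]]
[-19, -103, 83] [[311.  196.3]]
[29, -103, 83] [[311.3 265.2]]
[5, -109.5, 83] [[301.5 231.6]]
[5, -96.5, 83] [[320.9 231.6]]
[-115, -150, 15] [[249.7  56.9]]
[75, -150, 15] [[258.8 288. ]]
```

View pics/w1.png

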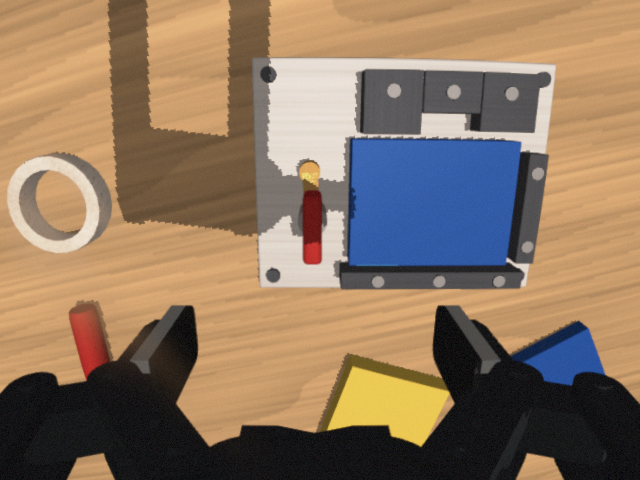

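```bash
python3 - <<'E'
from h import *
from scipy.optimize import least_squares
d=cam("wrist"); crop(d,"pics/w1a.png",235,40,435,190,4);crop(d,"pics/w1b.png",380,40,580,190,4);crop(d,"pics/w1c.png",235,160,435,310,4);crop(d,"pics/w1d.png",380,160,580,310,4)
E
```

```text
(no output)
```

View pics/w1b.png

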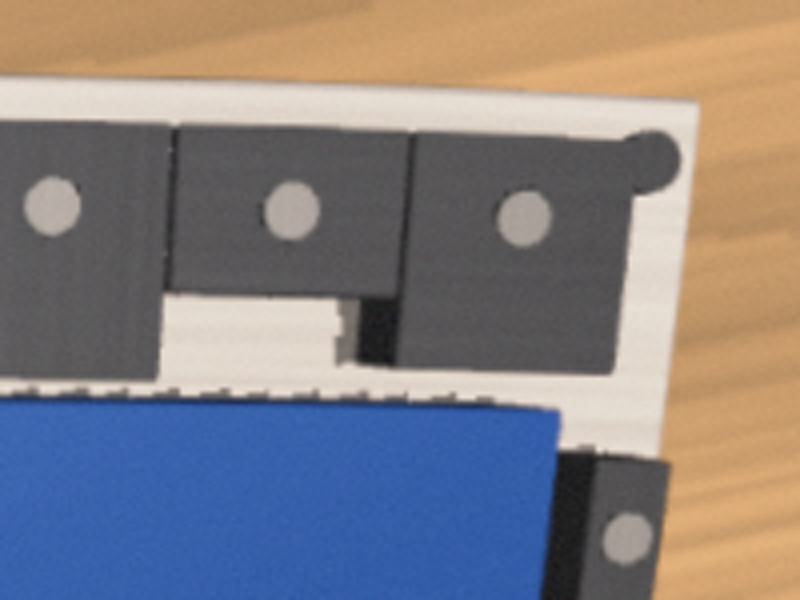

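View pics/w1c.png

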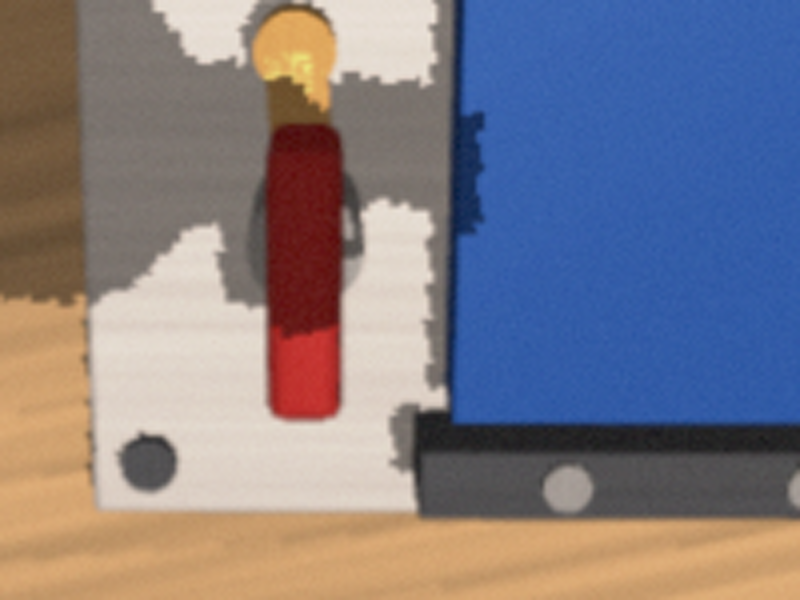

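View pics/w1d.png

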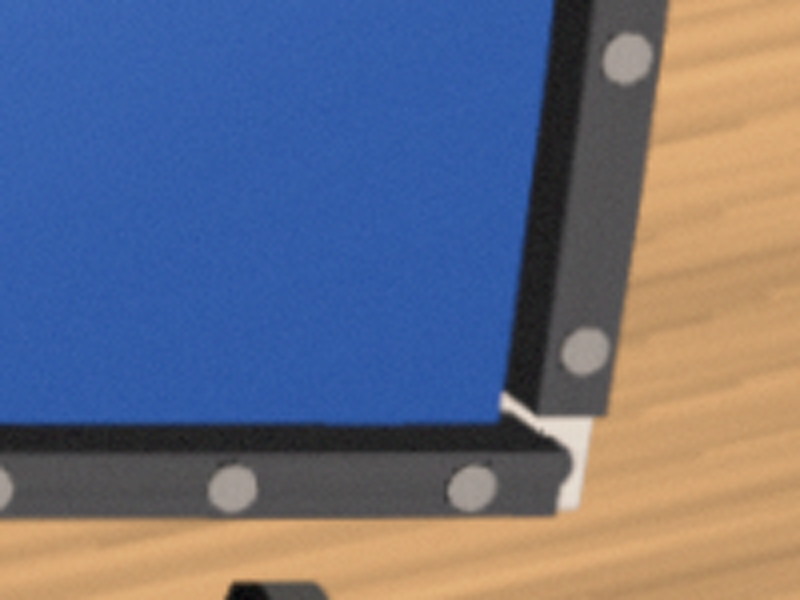

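View pics/w1a.png

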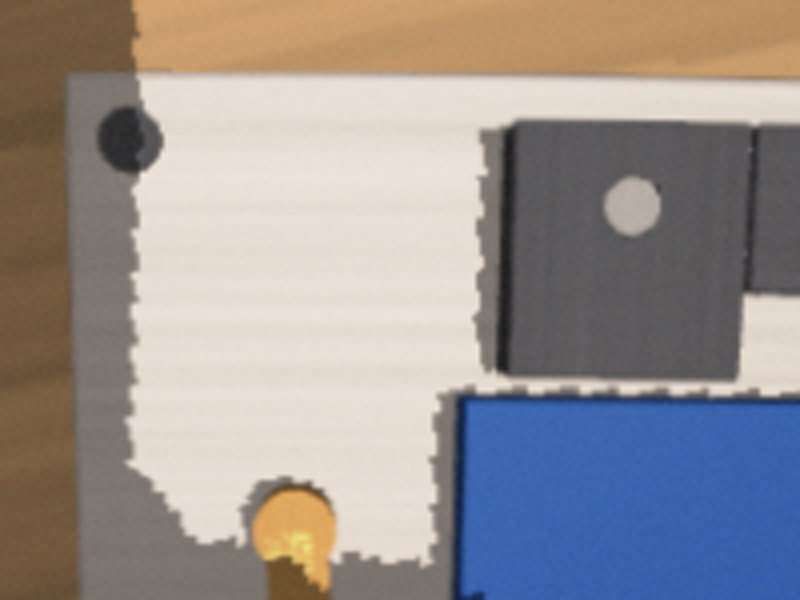

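```bash
python3 - <<'E'
from h import *
from scipy.optimize import least_squares
d=cam("wrist");st()
C=np.array([[-115,-150,15],[75,-150,15],[75,90,15],[-115,90,15.],[5,-103,83]])
u=np.array([[251.75,58],[259.25,287.5],[524.25,287.5],[554.25,65],[311.25,227.8]])
def w(p,C):
    C=np.atleast_2d(C).astype(float);c,s=np.cos(p[2]),np.sin(p[2]); return np.c_[C[:,0]*c-C[:,1]*s+p[0],C[:,0]*s+C[:,1]*c+p[1],C[:,2]]
r=least_squares(lambda p:(proj(d,w(p,C))-u).ravel(),[543,-40,-.22]); print(r.x,r.fun.round(1))
p=r.x; print("knob",w(p,[5,-103,68]), "knob from pixel",unproj(d,u[4:],83))
c,s=np.cos(p[2]),np.sin(p[2]);I=np.array([[c,-s],[s,c]])
q=[[423,112.5],[479.5,114.5]]; print("block front fix",(unproj(d,q,37)[:,:2]-p[:2])@I)
q=[[349,139],[519.5,142.5],[505,266],[348,266]]; print("blank top fix",(unproj(d,q,37)[:,:2]-p[:2])@I)
q=[[340,272.5],[520,272.5]]; print("fence",(unproj(d,q,41)[:,:2]-p[:2])@I)
E
```

```text
t 2.38 pos [ 525.2 -138.8  170.2] yaw -0.219 x [-0.001  0.001 -1.   ] F [-0.2  0.1  0. ] M [ 0.012 -0.006 -0.03 ] gap 85.1 q [-0.34  0.28  1.61  0.    1.25 -1.69]
[ 5.43792878e+02 -3.96161673e+01 -2.25818108e-01] [-0.9 -1.9 -1.3 -0.3  0.6  0.   2.2 -1.1 -0.3  3.4]
knob [[ 525.60384503 -141.12064554   68.        ]] knob from pixel [[ 523.36542981 -140.38558853   83.        ]]
block front fix [[-73.7498264  -21.02782529]
 [-73.34646407  21.76858883]]
blank top fix [[-53.7703105  -75.25089428]
 [-53.61934105  55.327457  ]
 [ 46.26883072  57.00319025]
 [ 46.59168102 -73.18850432]]
fence [[ 50.71076955 -79.81237767]
 [ 50.49546554  68.67638761]]
```

```bash
python3 - <<'E'
from h import *
st();plan([525,-140.8,52],-0.223)
E
```

```text
t 2.38 pos [ 525.2 -138.8  170.2] yaw -0.219 x [-0.001  0.001 -1.   ] F [-0.2  0.1  0. ] M [ 0.012 -0.006 -0.03 ] gap 85.1 q [-0.34  0.28  1.61  0.    1.25 -1.69]
shift [11.82 -0.2   0.03] turn [ 0.24 -0.04 -0.02]
```

>>> send_rows(
  series=[3, -0.15, 0, 0, 0, 0, 8.5, 6, -0.15, 0, 0, 0, 0, 8.5, 9, -0.15, 0, 0, 0, 0, 8.5, 11.7, -0.15, 0, 0, 0, 0, 8.5, 11.7, -0.15, 0, 0, 0, 0, 8.5],
)

```text
time: 3.0
position: [523.3, -139.6, 51.7]
tool_rot: [3.001, 1.566, 2.783]
wrist_force: [-0.3, -0.6, -0.5]
finger_gap: 84.9
```

```bash
python3 - <<'E'
from h import *
st();plan([525,-140.8,52],-0.223)
d=cam("wrist"); cv2.imwrite("pics/w2.png",d["img"])
E
```

```text
t 3.0 pos [ 523.3 -139.6   51.7] yaw -0.218 x [-0.005  0.002 -1.   ] F [-0.3 -0.6 -0.5] M [-0.024  0.045  0.028] gap 84.9 q [-0.34  0.41  1.76  0.    0.97 -1.69]
shift [-0.03 -0.08  0.19] turn [ 0.27 -0.28 -0.04]
```

View pics/w2.png

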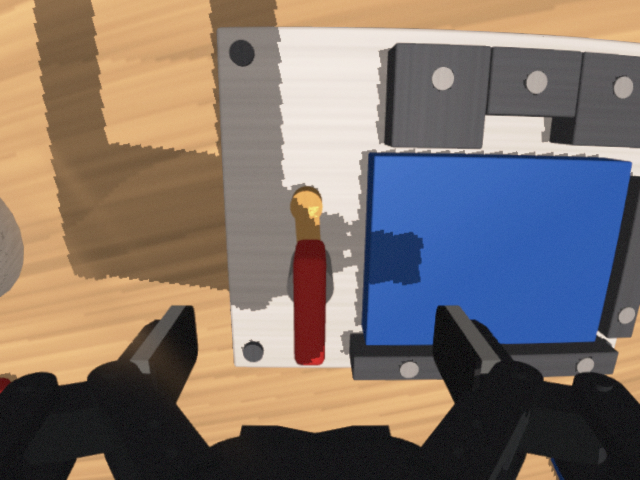

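```bash
python3 - <<'E'
from h import *
d=cam("wrist");st();crop(d,"pics/w2a.png",260,220,360,380,4)
P=unproj(d,[[310.5,241],[309,352],[309,363]],83);print(P,np.linalg.norm(P[0]-P[1]),np.linalg.norm(P[0]-P[2]),P[:2].mean(0),(P[0]+P[2])/2)
E
```

```text
t 3.1 pos [ 525.8 -140.9   53.9] yaw -0.219 x [ 0. -0. -1.] F [-0.2 -0.3  0. ] M [ 0.029 -0.026  0.032] gap 85.3 q [-0.34  0.41  1.75  0.    0.97 -1.69]
[[ 498.03330537 -135.47064481   83.        ]
 [ 544.62752998 -146.61148755   83.        ]
 [ 549.78014246 -147.78097308   83.        ]] 47.907620930245876 53.19097038553383 [ 521.33041767 -141.04106618   83.        ] [ 523.90672392 -141.62580894   83.        ]
```

View pics/w2a.png

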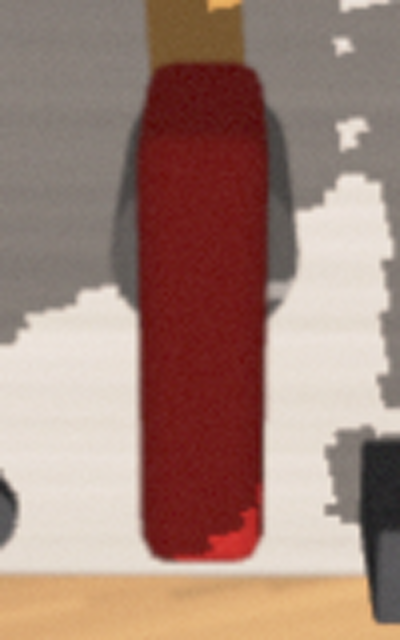

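>>> send_rows(
  series=[0, -0.1, 0, 0, 0, 0, 5, 0, -0.1, 0, 0, 0, 0, 1, 0, -0.1, 0, 0, 0, 0, 1, 0, -0.1, 0, 0, 0, 0, 1, 0, -0.1, 0, 0, 0, 0, 1],
  force=40,
)

```text
time: 3.72
position: [525.2, -142.8, 53.2]
tool_rot: [-0.76, 1.571, -0.98]
wrist_force: [0.8, -0.2, -0.8]
finger_gap: 10.2
```

```bash
python3 - <<'E'
from h import *
st()
E
```

```text
t 3.73 pos [ 525.2 -142.8   53.2] yaw -0.221 x [ 0. -0. -1.] F [ 0.8 -0.2 -0.8] M [-0.033 -0.006  0.033] gap 10.2 q [-0.34  0.41  1.76 -0.    0.97 -1.69]
```

>>> send_rows(
  series=[0, 0, 0, 0, 0, 0, 0, 0, 0, 0, 0, 0, 0, 0],
  force=40,
)

```text
time: 3.98
position: [525.2, -142.8, 53.1]
tool_rot: [3.078, 1.571, 2.858]
wrist_force: [0.1, 1.3, -0.4]
finger_gap: 0.3
```

```bash
python3 - <<'E'
from h import *
st()
d=cam("wrist"); cv2.imwrite("pics/w3.png",d["img"])
E
```

```text
t 3.98 pos [ 525.2 -142.8   53.1] yaw -0.22 x [-0.  0. -1.] F [ 0.1  1.3 -0.4] M [-0.018  0.071 -0.059] gap 0.3 q [-0.34  0.41  1.76 -0.    0.97 -1.69]
```

View pics/w3.png

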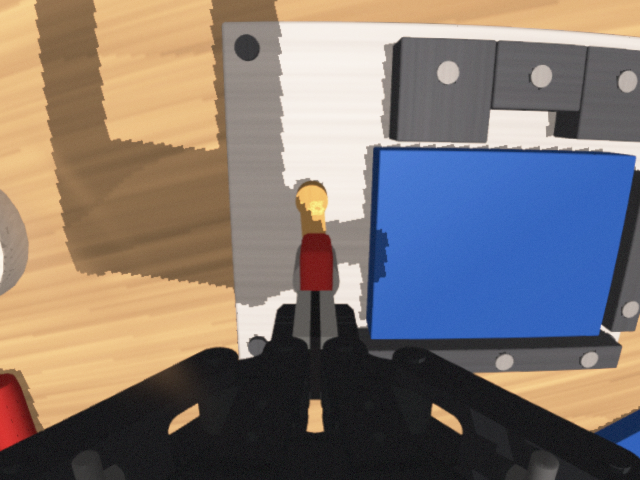

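```bash
python3 - <<'E'
from h import *
st()
d=cam("side"); crop(d,"pics/s3.png",280,150,400,250,6)
d=cam("wrist");crop(d,"pics/w3a.png",260,220,380,360,4.2)
for n in("side",):
  e=cam(n);print(proj(e,[arm.sense()["position"],[525,-141.5,83]]))
E
```

```text
t 4.03 pos [ 525.2 -142.8   53.1] yaw -0.22 x [-0.  0. -1.] F [ 0.3  0.1 -0.2] M [ 0.015 -0.023  0.043] gap 0.1 q [-0.34  0.41  1.76  0.    0.97 -1.69]
[[341.28602041 215.73796124]
 [342.01446294 206.5687247 ]]
```

View pics/s3.png

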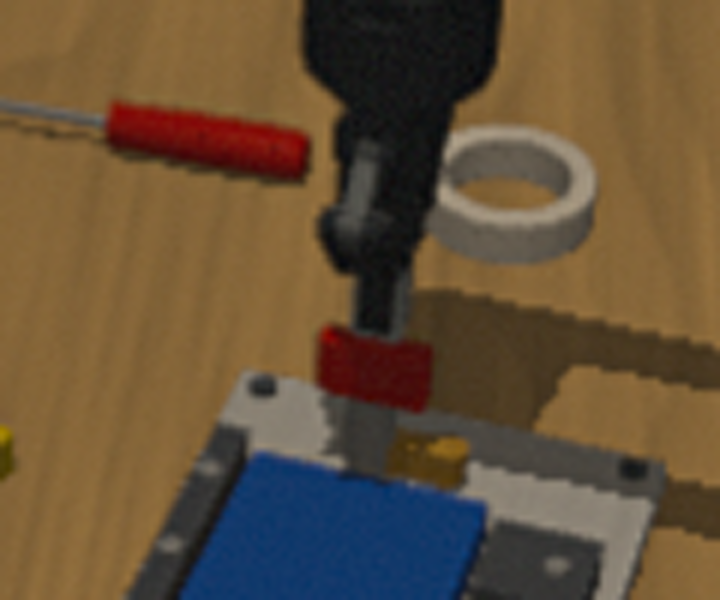

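View pics/w3a.png

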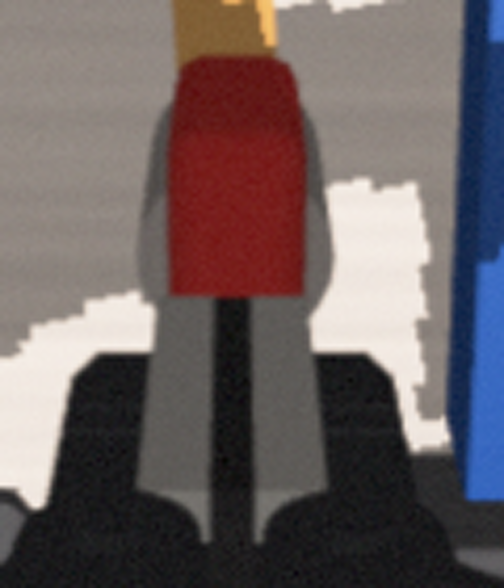

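>>> send_rows(
  series=[0, 0, 0, 0, 0, 0, 3, 0, 0, 0, 0, 0, 0, 3, 0, 0, 0, 0, 0, 0, 3],
)

```text
time: 4.55
position: [525.2, -142.8, 53.2]
tool_rot: [2.953, 1.571, 2.732]
wrist_force: [0.4, -0.2, 0.2]
finger_gap: 30.1
```

```bash
python3 - <<'E'
from h import *
st()
d=cam("wrist");crop(d,"pics/w4a.png",240,220,390,360,4.2)
E
```

```text
t 4.55 pos [ 525.2 -142.8   53.2] yaw -0.22 x [-0.  0. -1.] F [ 0.4 -0.2  0.2] M [-0.038  0.048 -0.046] gap 30.1 q [-0.34  0.41  1.76  0.    0.97 -1.69]
```

View pics/w4a.png

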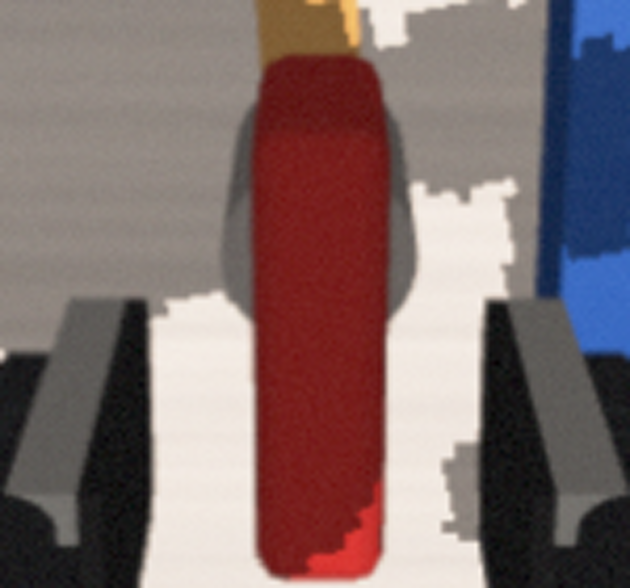

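```bash
python3 - <<'E'
from h import *
p=arm.sense()["position"]
for n,b in(("side",(300,160,380,230)),("scene",(220,220,320,295))):
  e=cam(n);crop(e,f"pics/t_{n}.png",*b,8)
  for dz in(0,20,40):print(n,dz,(proj(e,[p+[0,0,dz]])[0]-b[:2])*8)
E
```

```text
side 0 [330.12430539 445.83840572]
side 20 [333.61785393 395.18195144]
side 40 [337.18058305 343.40814538]
scene 0 [354.73109345 454.64103169]
scene 20 [350.34206464 403.20702816]
scene 40 [345.8438345 350.4655355]
```

View pics/t_side.png

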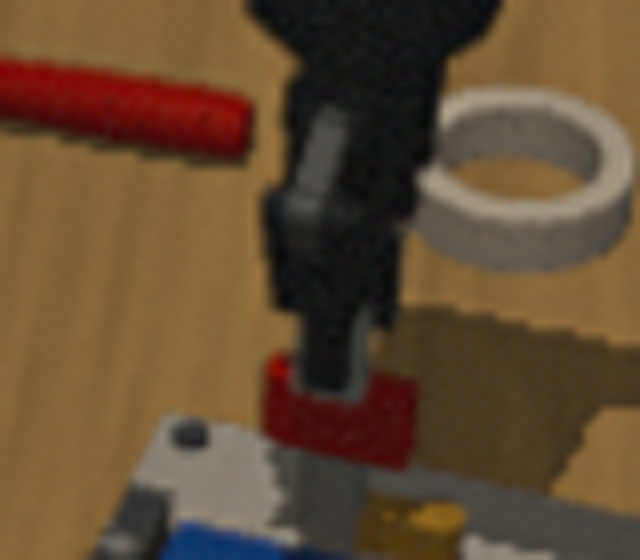

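View pics/t_scene.png

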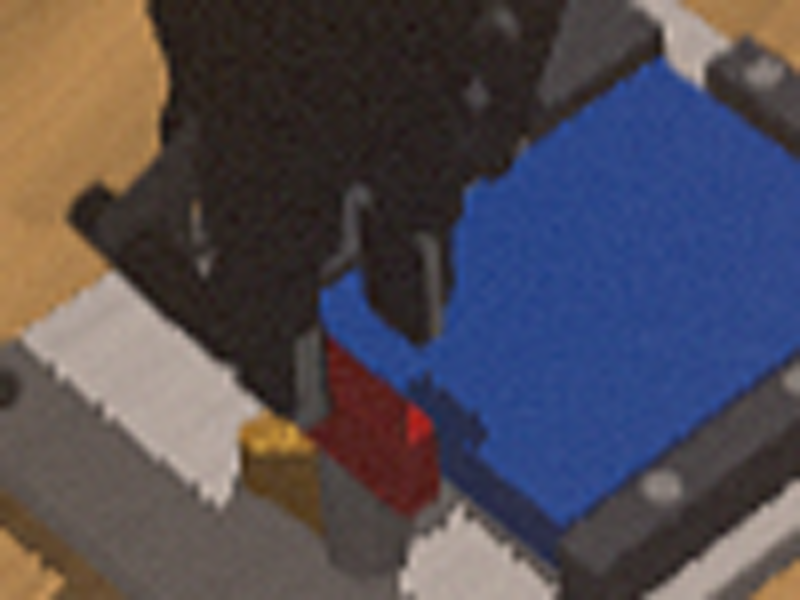

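>>> send_rows(
  series=[0.8, 0, 0, 0, 0, 0, 3, 1.5, 0, 0, 0, 0, 0, 3, 1.5, 0, 0, 0, 0, 0, 1, 1.5, 0, 0, 0, 0, 0, 0.5, 1.5, 0, 0, 0, 0, 0, 0.5],
  force=30,
)

```text
time: 5.32
position: [524.4, -142.2, 37.3]
tool_rot: [2.863, 1.569, 2.643]
wrist_force: [0.6, 1.5, -8.3]
finger_gap: 11.9
```

```bash
python3 - <<'E'
from h import *
st()
d=cam("wrist");crop(d,"pics/w5a.png",240,220,390,360,4.2)
E
```

```text
t 5.33 pos [ 524.4 -142.2   37.3] yaw -0.22 x [-0.002  0.001 -1.   ] F [ 0.6  1.5 -8.3] M [ 0.231 -0.086 -0.003] gap 11.9 q [-0.34  0.43  1.77  0.    0.94 -1.69]
```

View pics/w5a.png

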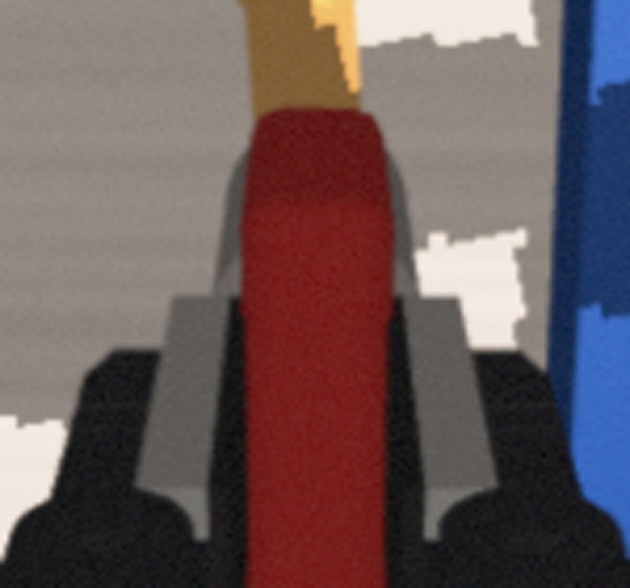

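>>> send_rows(
  series=[0, 0, 0, 0, 0, 0, 3, 0, 0, 0, 0, 0, 0, 3, 0.8, 0, 0, 0, 0, 0, 3, 0.8, 0, 0, 0, 0, 0, 3],
)

```text
time: 5.88
position: [524.8, -142.7, 29.7]
tool_rot: [-3.137, 1.57, 2.926]
wrist_force: [0.3, -0.1, -0.3]
finger_gap: 29.9
```

```bash
python3 - <<'E'
from h import *
st()
d=cam("wrist");crop(d,"pics/w6a.png",220,200,410,360,4)
e=cam("scene");crop(e,"pics/w6s.png",220,220,320,295,8)
E
```

```text
t 5.88 pos [ 524.8 -142.7   29.7] yaw -0.22 x [-0.001  0.    -1.   ] F [ 0.3 -0.1 -0.3] M [-0.027  0.021  0.012] gap 29.9 q [-0.34  0.44  1.78 -0.    0.92 -1.69]
```

View pics/w6a.png

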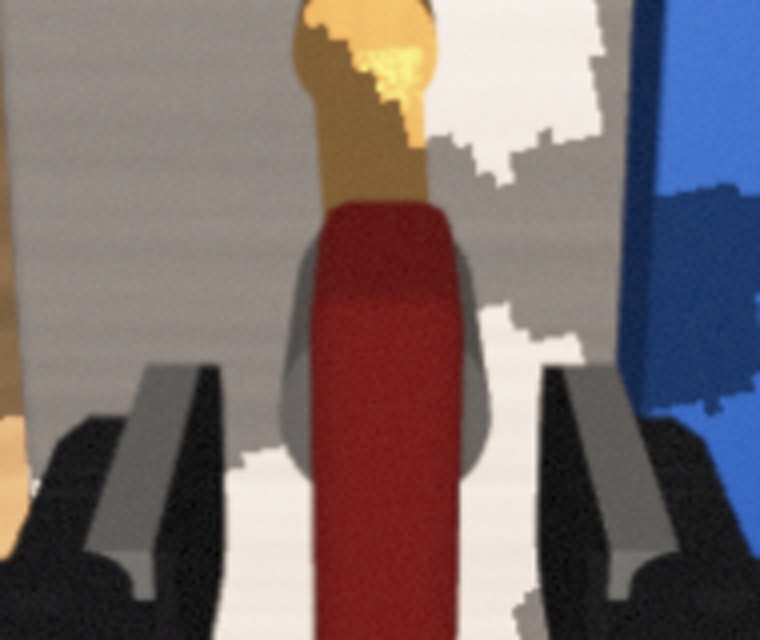

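View pics/w6s.png

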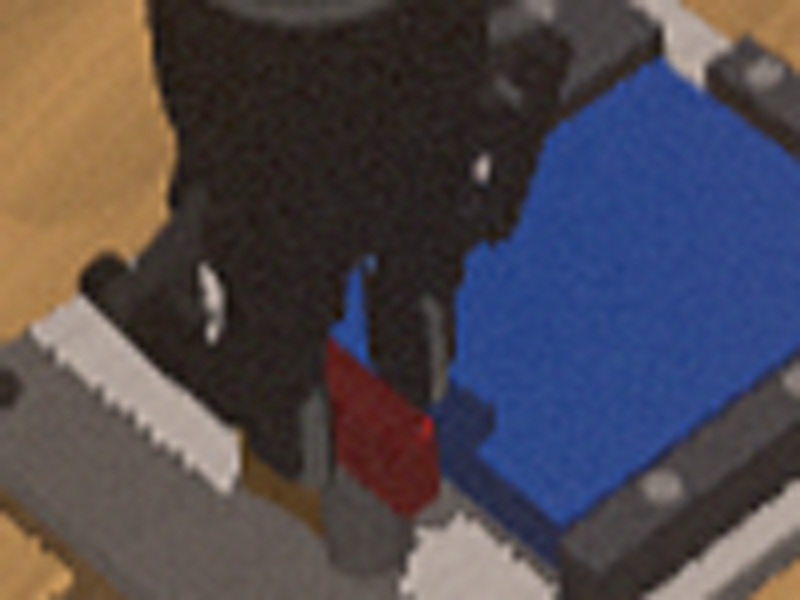

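>>> send_rows(
  series=[0, 0.05, 0, 0, 0, 0, 1, 0, 0.05, 0, 0, 0, 0, 0.5, 0, 0.05, 0, 0, 0, 0, 0.5, 0, 0.05, 0, 8, 0, 0, 0.5, 0, 0.05, 0, 16, 0, 0, 0.5],
  force=60,
)

```text
time: 6.6
position: [525.5, -142.2, 30.4]
tool_rot: [0.794, 1.57, 0.29]
wrist_force: [0.1, -0.4, 2.6]
finger_gap: 11.4
```

```bash
python3 - <<'E'
from h import *
st()
d=cam("wrist");crop(d,"pics/w7.png",200,100,520,360,2.4)
E
```

```text
t 6.6 pos [ 525.5 -142.2   30.4] yaw -0.504 x [ 0.  0. -1.] F [ 0.1 -0.4  2.6] M [0.132 0.065 0.083] gap 11.4 q [-0.34  0.44  1.78  0.    0.92 -1.41]
```

View pics/w7.png

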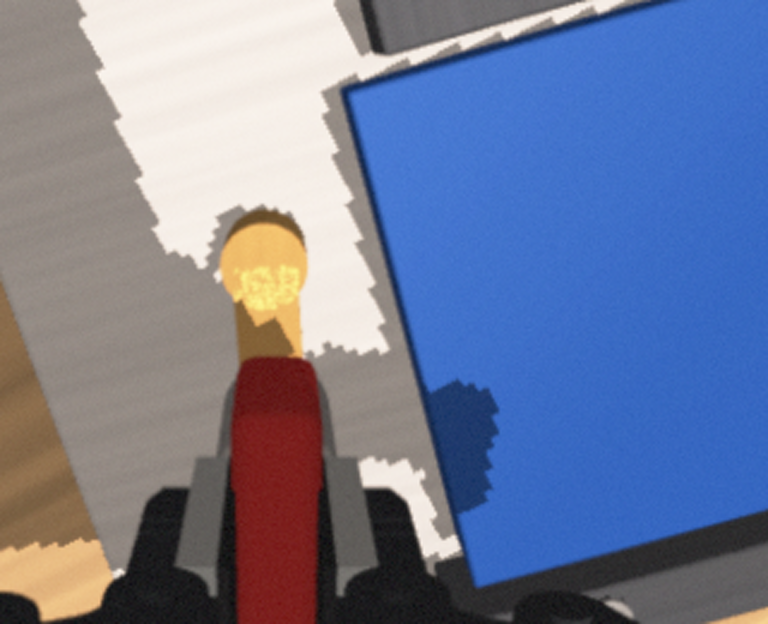

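>>> send_rows(
  series=[0, 0, 0, 8, 0, 0, 0.5, 0, 0, 0, 16, 0, 0, 0.5, 0, 0, 0, 24, 0, 0, 0.5, 0, 0, 0, 32, 0, 0, 0.5, 0, 0, 0, 40, 0, 0, 0.5],
)

```text
time: 7.28
position: [526.1, -141.8, 30.4]
tool_rot: [1.687, 1.569, 0.487]
wrist_force: [1.1, 2.5, 1.9]
finger_gap: 11.4
```

```bash
python3 - <<'E'
from h import *
st()
d=cam("wrist");crop(d,"pics/w8.png",200,60,600,360,2)
E
```

```text
t 7.28 pos [ 526.1 -141.8   30.4] yaw -1.2 x [ 0.001  0.001 -1.   ] F [1.1 2.5 1.9] M [ 0.32  -0.133  0.137] gap 11.4 q [-0.34  0.44  1.78  0.    0.92 -0.71]
```

View pics/w8.png

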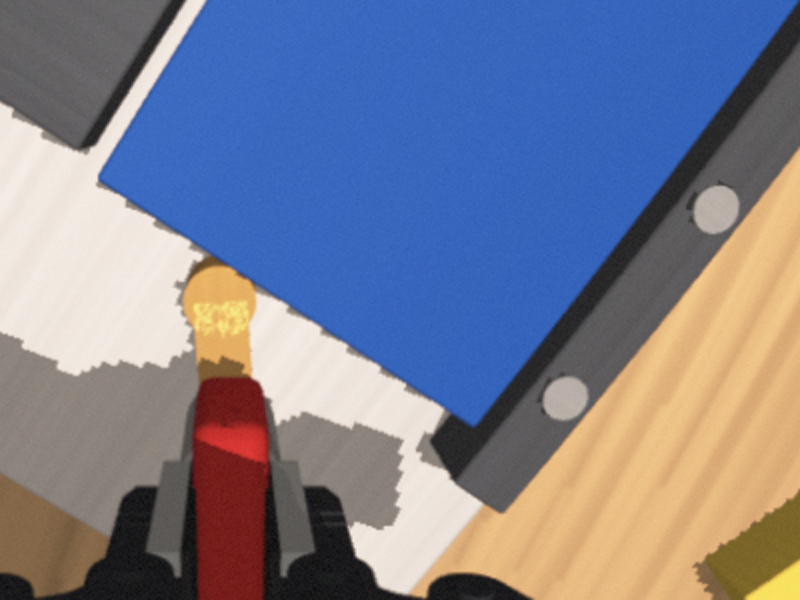

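>>> send_rows(
  series=[0, 0, 0, 5, 0, 0, 0.5, 0, 0, 0, 9, 0, 0, 0.5, 0, 0, 0, 9, 0, 0, 0.5],
)

```text
time: 7.7
position: [526.2, -141.7, 30.4]
tool_rot: [1.78, 1.569, 0.429]
wrist_force: [2.5, 3.0, 1.6]
finger_gap: 11.9
```

```bash
python3 - <<'E'
from h import *
st()
d=cam("wrist");crop(d,"pics/w9.png",200,60,600,360,2)
E
```

```text
t 7.7 pos [ 526.2 -141.7   30.4] yaw -1.351 x [ 0.002  0.001 -1.   ] F [2.5 3.  1.6] M [ 0.643 -0.316  0.119] gap 11.9 q [-0.34  0.44  1.78  0.    0.92 -0.56]
```

View pics/w9.png

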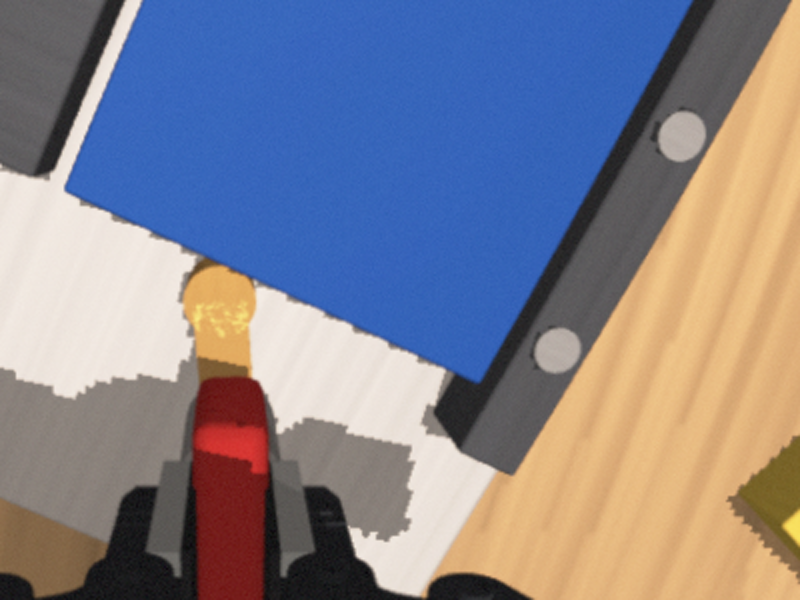

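>>> send_rows(
  series=[0, 0, 0, 2, 0, 0, 0.5, 0, 0, 0, 3, 0, 0, 0.5, 0, 0, 0, 3, 0, 0, 0.5],
)

```text
time: 8.12
position: [526.2, -141.8, 30.4]
tool_rot: [1.587, 1.569, 0.183]
wrist_force: [2.4, 4.8, 2.6]
finger_gap: 11.6
```

```bash
python3 - <<'E'
from h import *
st()
d=cam("side");crop(d,"pics/s10.png",280,195,400,300,5.5)
E
```

```text
t 8.12 pos [ 526.2 -141.8   30.4] yaw -1.405 x [ 0.001  0.    -1.   ] F [2.4 4.8 2.6] M [ 0.818 -0.429  0.583] gap 11.6 q [-0.34  0.44  1.78  0.    0.92 -0.51]
```

View pics/s10.png

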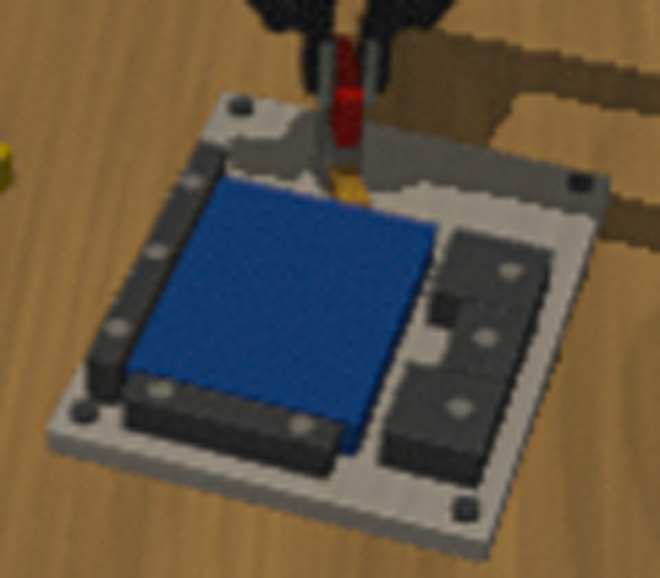

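>>> send_rows(
  series=[0, 0, 0, -3, 0, 0, 0.5, 0, 0, 0, -3, 0, 0, 8.5, 0, 0, 0, -3, 0, 0, 8.5, 0, 0, 0, -3, 0, 0, 8.5, 0, 0, 0, -3, 0, 0, 8.5],
)

```text
time: 8.8
position: [525.2, -142.9, 30.1]
tool_rot: [-0.591, 1.57, -1.946]
wrist_force: [-0.3, 0.8, -0.7]
finger_gap: 82.5
```

```bash
python3 - <<'E'
from h import *
st()
d=cam("wrist");cv2.imwrite("pics/w11.png",d["img"])
E
```

```text
t 8.8 pos [ 525.2 -142.9   30.1] yaw -1.355 x [-0.    -0.001 -1.   ] F [-0.3  0.8 -0.7] M [-0.014  0.013 -0.019] gap 82.5 q [-0.34  0.44  1.78 -0.    0.92 -0.56]
```

View pics/w11.png

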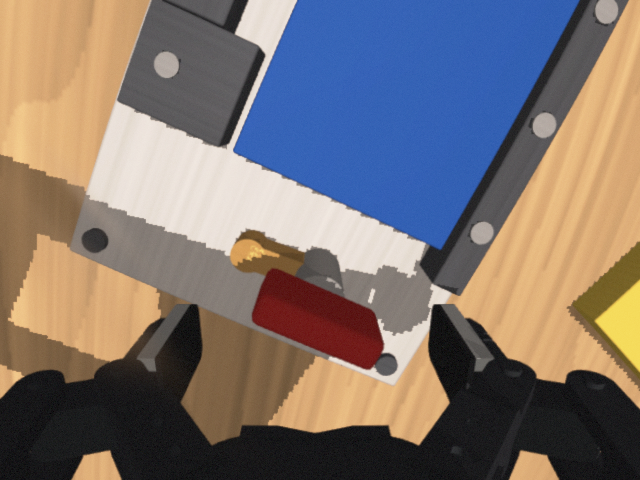

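>>> send_rows(
  series=[-6, 0, 0, 0, 0, 0, 8.5, -12, 0, 0, 0, 0, 0, 8.5, -14, 0, 0, 0, 0, 0, 8.5],
)

```text
time: 9.22
position: [527.8, -143.5, 174.5]
tool_rot: [0.951, 1.563, -0.405]
wrist_force: [-0.6, -0.5, -0.5]
finger_gap: 85.1
```

```bash
python3 - <<'E'
from h import *
st();plan([505,308,170],-1.35)
E
```

```text
t 9.22 pos [ 527.8 -143.5  174.5] yaw -1.355 x [ 0.007 -0.003 -1.   ] F [-0.6 -0.5 -0.5] M [-0.013 -0.052 -0.04 ] gap 85.1 q [-0.34  0.28  1.6  -0.    1.25 -0.56]
shift [  0.3    7.43 -44.6 ] turn [-0.29  0.26 -0.36]
```

>>> send_rows(
  series=[0, 7.4, -44.5, 0, 0, 0, 8.5, 0, 7.4, -44.5, 0, 0, 0, 8.5, 0, 7.4, -44.5, 0, 0, 0, 8.5, 0, 7.4, -44.5, 0, 0, 0, 8.5, 0, 7.4, -44.5, 0, 0, 0, 8.5],
)

```text
time: 9.85
position: [509.3, 171.4, 170.4]
tool_rot: [0.918, 1.57, -0.438]
wrist_force: [1.0, -0.7, -0.2]
finger_gap: 84.9
```

```bash
python3 - <<'E'
from h import *
st();plan([505,308,170],-1.35)
E
```

```text
t 9.85 pos [509.3 171.4 170.4] yaw -1.355 x [ 0.001 -0.    -1.   ] F [ 1.  -0.7 -0.2] M [-0.043 -0.053 -0.013] gap 84.9 q [ 0.25  0.28  1.62 -0.    1.24  0.03]
shift [  0.03   2.51 -13.44] turn [-0.3   0.03 -0.05]
```

>>> send_rows(
  series=[0, 2.5, -13.4, -0.3, 0, 0, 8.5, 0, 2.5, -13.4, -0.3, 0, 0, 8.5, 0, 2.5, -13.4, -0.3, 0, 0, 8.5, 0, 2.5, -13.4, -0.3, 0, 0, 8.5, 0, 2.5, -13.4, -0.3, 0, 0, 8.5],
)

```text
time: 10.48
position: [505.0, 304.3, 170.0]
tool_rot: [-0.625, 1.569, -1.975]
wrist_force: [0.8, -0.1, 0.8]
finger_gap: 84.8
```

```bash
python3 - <<'E'
from h import *
st();plan([505,308,170],-1.35)
d=cam("wrist");cv2.imwrite("pics/w12.png",d["img"]);st()
E
```

```text
t 10.47 pos [505.  304.3 170. ] yaw -1.351 x [-0.001 -0.001 -1.   ] F [ 0.8 -0.1  0.8] M [ 0.023  0.008 -0.067] gap 84.8 q [ 0.47  0.35  1.51 -0.    1.28  0.25]
shift [-0.    0.08 -0.36] turn [-0.05  0.06  0.05]
t 10.53 pos [505.2 304.2 170.1] yaw -1.352 x [-0.    -0.001 -1.   ] F [ 0.4  0.2 -0.6] M [-0.046 -0.002 -0.011] gap 85.0 q [ 0.47  0.35  1.51 -0.    1.28  0.25]
```

View pics/w12.png

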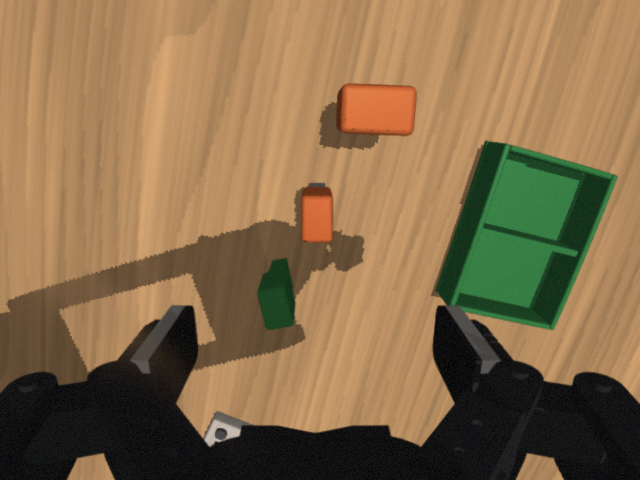

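```bash
python3 - <<'E'
from h import *
d=cam("wrist");st();crop(d,"pics/w12a.png",280,160,360,260,6)
import pickle;d.pop("img");pickle.dump(d,open("d12.pkl","wb"))
E
```

```text
t 10.57 pos [505.3 304.2 170.2] yaw -1.352 x [-0.    -0.001 -1.   ] F [-0.5 -0.6  0.2] M [-0.012 -0.022 -0.034] gap 85.0 q [ 0.47  0.35  1.51 -0.    1.28  0.25]
```

View pics/w12a.png

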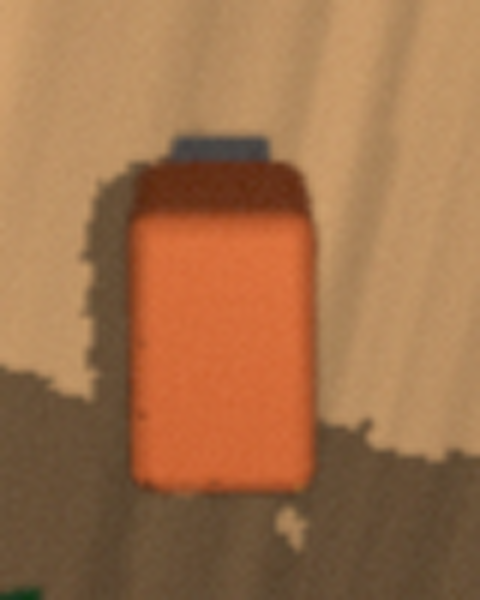

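```bash
python3 - <<'E'
from h import *
import pickle;d=pickle.load(open("d12.pkl","rb"))
P=unproj(d,[[301.8,195.3],[332.7,195.3],[332.7,241.7],[301.8,241.7],[317.25,218.5]],73);print(P.round(1),np.linalg.norm(P[0]-P[1]),np.linalg.norm(P[1]-P[2]))
st();plan([*P[:4].mean(0)[:2],60],-1.352)
E
```

```text
[[491.7 323.6  73. ]
 [512.3 328.2  73. ]
 [519.8 296.1  73. ]
 [498.6 291.3  73. ]
 [505.6 310.1  73. ]] 21.041955668440636 33.01137866324776
t 10.57 pos [505.3 304.2 170.2] yaw -1.352 x [-0.    -0.001 -1.   ] F [-0.5 -0.6  0.2] M [-0.012 -0.022 -0.034] gap 85.0 q [ 0.47  0.35  1.51 -0.    1.28  0.25]
shift [11.02  0.16 -0.55] turn [0.01 0.03 0.02]
```

>>> send_rows(
  series=[0, 0.15, -0.55, 0, 0, 0, 8.5, 4, 0.15, -0.55, 0, 0, 0, 8.5, 8, 0.15, -0.55, 0, 0, 0, 8.5, 11, 0.15, -0.55, 0, 0, 0, 8.5, 11, 0.15, -0.55, 0, 0, 0, 8.5],
)

```text
time: 11.2
position: [503.5, 310.3, 57.9]
tool_rot: [-1.314, 1.565, -2.665]
wrist_force: [-0.2, -0.3, -0.4]
finger_gap: 84.6
```

```bash
python3 - <<'E'
from h import *
st()
d=cam("wrist");cv2.imwrite("pics/w13.png",d["img"]);st()
E
```

```text
t 11.2 pos [503.5 310.3  57.9] yaw -1.351 x [-0.005 -0.003 -1.   ] F [-0.2 -0.3 -0.4] M [-0.072 -0.009  0.002] gap 84.6 q [0.48 0.46 1.64 0.   1.04 0.26]
t 11.25 pos [504.9 311.1  59.6] yaw -1.35 x [-0.002 -0.001 -1.   ] F [0.8 0.  0.7] M [-0.015  0.016 -0.017] gap 85.1 q [0.48 0.46 1.64 0.   1.04 0.26]
```

View pics/w13.png

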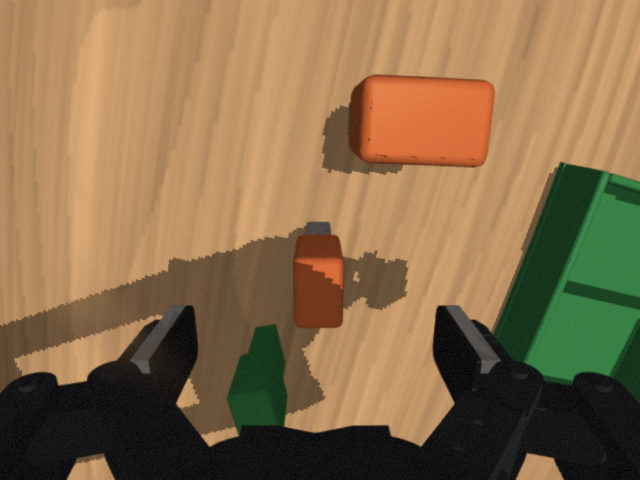

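```bash
python3 - <<'E'
from h import *
d=cam("wrist");s=arm.sense();st()
R=Ro.from_euler("xyz",s["tool_rot"]).as_matrix()
P=unproj(d,[[295,258],[342,258],[343,327],[294,327],[230,395],[284,393],[278,358],[242,358]],73)
print(((P-s["position"])@R).round(1))
P=unproj(d,[[562,163],[495,350]],40)
print(((P-s["position"])@R).round(1))
E
```

```text
t 11.3 pos [506.1 311.8  60.8] yaw -1.35 x [ 0.001  0.    -1.   ] F [ 0.3 -0.2  0.4] M [0.035 0.064 0.037] gap 85.1 q [0.48 0.46 1.64 0.   1.04 0.26]
[[-12.2  -9.5 -14.7]
 [-12.2  10.5 -14.7]
 [-12.2  11.6  18.1]
 [-12.2 -10.5  18.1]
 [-12.2 -42.   55.3]
 [-12.2 -15.9  53.8]
 [-12.2 -18.2  34.3]
 [-12.2 -34.9  34.5]]
[[ 20.9 121.  -52.7]
 [ 20.9  99.9  51.5]]
```

>>> send_rows(
  series=[0, 0, 0.1, 0, 0, 0, 5, 2, 0, 0.1, 0, 0, 0, 5, 4, 0, 0.1, 0, 0, 0, 5, 4.8, 0, 0.1, 0, 0, 0, 5, 4.8, 0, 0.1, 0, 0, 0, 5],
)

```text
time: 11.92
position: [505.9, 310.9, 12.6]
tool_rot: [1.88, 1.57, 0.53]
wrist_force: [-0.3, 0.1, 0.5]
finger_gap: 49.9
```

```bash
python3 - <<'E'
from h import *
st()
d=cam("wrist");cv2.imwrite("pics/w14.png",d["img"]);st()
e=cam("side");crop(e,"pics/s14.png",290,310,390,440,4.5)
E
```

```text
t 11.93 pos [505.9 310.9  12.6] yaw -1.35 x [ 0.  0. -1.] F [-0.3  0.1  0.5] M [-0.047  0.018 -0.021] gap 49.9 q [0.48 0.52 1.68 0.   0.94 0.26]
t 11.97 pos [506.2 311.1  13. ] yaw -1.35 x [ 0.001  0.001 -1.   ] F [-0.7 -0.3  0.6] M [ 0.014 -0.013  0.004] gap 49.9 q [0.48 0.52 1.68 0.   0.94 0.26]
```

View pics/w14.png

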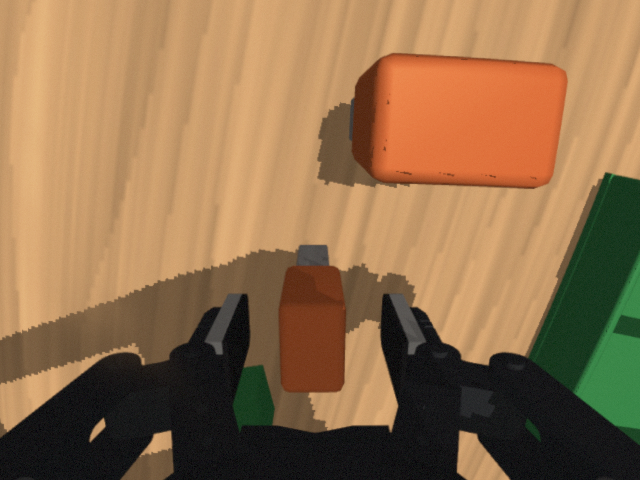

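View pics/s14.png

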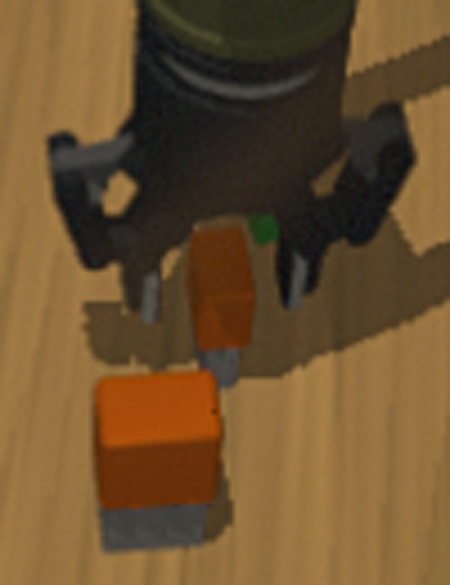

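>>> send_rows(
  series=[0, 0, 0, 0, 0, 0, 3, 0, 0, 0, 0, 0, 0, 1.5, 0, 0, 0, 0, 0, 0, 1, 0, 0, 0, 0, 0, 0, 1, 0, 0, 0, 0, 0, 0, 1],
  force=80,
)

```text
time: 12.65
position: [506.1, 311.1, 13.1]
tool_rot: [1.844, 1.569, 0.494]
wrist_force: [-0.9, -0.1, 6.0]
finger_gap: 20.9
```

```bash
python3 - <<'E'
from h import *
st()
d=cam("wrist");cv2.imwrite("pics/w15.png",d["img"]);st()
E
```

```text
t 12.65 pos [506.1 311.1  13.1] yaw -1.35 x [ 0.001  0.001 -1.   ] F [-0.9 -0.1  6. ] M [-0.02   0.108 -0.01 ] gap 20.9 q [0.48 0.52 1.68 0.   0.94 0.26]
t 12.7 pos [506.1 311.1  13.1] yaw -1.35 x [ 0.001  0.001 -1.   ] F [-1.  -0.6  5.6] M [-0.032  0.101 -0.022] gap 20.8 q [0.48 0.52 1.68 0.   0.94 0.26]
```

View pics/w15.png

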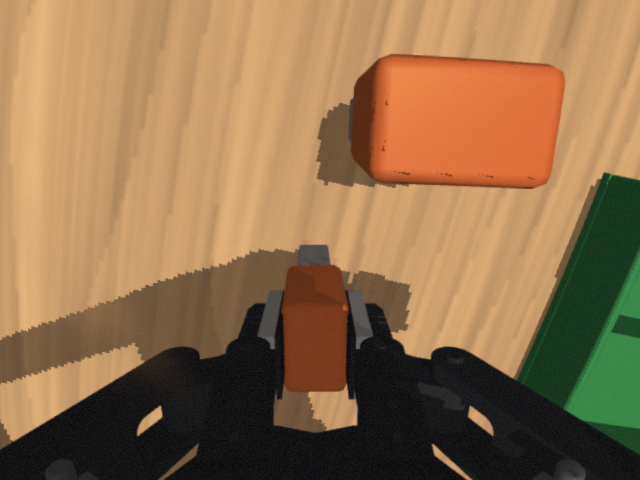

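```bash
python3 - <<'E'
from h import *
d=cam("wrist");s=arm.sense();st()
R=Ro.from_euler("xyz",s["tool_rot"]).as_matrix()
P=unproj(d,[[285.5,307],[345.5,307],[346,389],[286,389]],73)
print(((P-s["position"])@R).round(1))
p=[543.7,-40.2,-.222];c,q=np.cos(p[2]),np.sin(p[2])
print("bay",p[0]-62*c,p[1]-62*q)
plan([506,311,110],-1.35)
E
```

```text
t 12.75 pos [506.1 311.1  13. ] yaw -1.35 x [ 0.001  0.001 -1.   ] F [-1.6 -0.2  6.7] M [-0.044  0.14  -0.027] gap 20.6 q [0.48 0.52 1.68 0.   0.94 0.26]
[[-60.   -9.2 -14.7]
 [-60.    9.9 -14.7]
 [-60.   10.8  16.3]
 [-60.   -9.7  16.2]]
bay 483.2215396079676 -26.548779226407525
shift [-9.7 -0.   0. ] turn [ 0.02 -0.02 -0.08]
```

>>> send_rows(
  series=[-3, 0, 0, 0, 0, 0, 1, -7, 0, 0, 0, 0, 0, 1, -11, 0, 0, 0, 0, 0, 1, -12, 0, 0, 0, 0, 0, 1],
)

```text
time: 13.25
position: [507.3, 311.6, 134.8]
tool_rot: [1.831, 1.566, 0.482]
wrist_force: [-0.3, -0.1, -0.8]
finger_gap: 20.7
```

```bash
python3 - <<'E'
from h import *
st();plan([483,-26.5,125],-1.793)
E
```

```text
t 13.25 pos [507.3 311.6 134.8] yaw -1.35 x [ 0.005  0.002 -1.   ] F [-0.3 -0.1 -0.8] M [-0.011 -0.053  0.051] gap 20.7 q [0.48 0.38 1.55 0.   1.2  0.26]
shift [ 0.88 -9.79 32.46] turn [25.4  -0.14 -0.27]
```

>>> send_rows(
  series=[0, -9.8, 32.5, 25.4, 0, 0, 1, 0, -9.8, 32.5, 25.4, 0, 0, 1, 0, -9.8, 32.5, 25.4, 0, 0, 1, 0, -9.8, 32.5, 25.4, 0, 0, 1, 0, -9.8, 32.5, 25.4, 0, 0, 1],
)

```text
time: 13.88
position: [481.8, -2.7, 130.9]
tool_rot: [-1.406, 1.569, 3.085]
wrist_force: [0.6, -0.2, -1.3]
finger_gap: 20.4
```

```bash
python3 - <<'E'
from h import *
st();plan([483,-26.5,125],-1.793)
E
```

```text
t 13.88 pos [481.8  -2.7 130.9] yaw -1.793 x [-0.002  0.    -1.   ] F [ 0.6 -0.2 -1.3] M [-0.018  0.001 -0.016] gap 20.4 q [-0.09  0.24  1.79 -0.    1.11  0.13]
shift [0.59 0.64 2.3 ] turn [0.02 0.02 0.11]
```

>>> send_rows(
  series=[0.5, 0.6, 2.3, 0, 0, 0, 1, 0.5, 0.6, 2.3, 0, 0, 0, 1, 0.5, 0.6, 2.3, 0, 0, 0, 1],
)

```text
time: 14.25
position: [483.3, -24.0, 126.4]
tool_rot: [-1.81, 1.569, 2.68]
wrist_force: [-0.2, 0.0, -1.1]
finger_gap: 20.8
```

```bash
python3 - <<'E'
from h import *
st()
d=cam("wrist");cv2.imwrite("pics/w16.png",d["img"]);st()
import pickle;d.pop("img");pickle.dump(d,open("d16.pkl","wb"))
E
```

```text
t 14.25 pos [483.3 -24.  126.4] yaw -1.793 x [-0.002  0.001 -1.   ] F [-0.2  0.  -1.1] M [-0.007 -0.013  0.072] gap 20.8 q [-0.14  0.25  1.79  0.    1.1   0.08]
t 14.3 pos [483.5 -23.7 126.6] yaw -1.792 x [-0.001  0.001 -1.   ] F [-0.5 -0.9 -0.6] M [ 0.011  0.024 -0.052] gap 20.7 q [-0.14  0.25  1.79  0.    1.1   0.08]
```

View pics/w16.png

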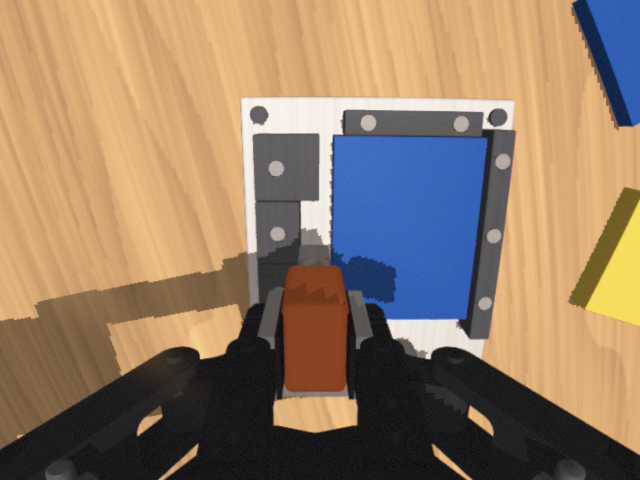

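```bash
python3 - <<'E'
import cv2
i=cv2.imread("pics/w16.png")
for n,(x,y,X,Y) in {"a":(235,85,355,275),"b":(300,85,540,265)}.items():
    s=4 if n=="a" else 3.3
    s=3.1 if n=="a" else s
    cv2.imwrite(f"pics/w16{n}.png",cv2.resize(i[y:Y,x:X],None,fx=s,fy=s,interpolation=2))
E
```

```text
(no output)
```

View pics/w16a.png

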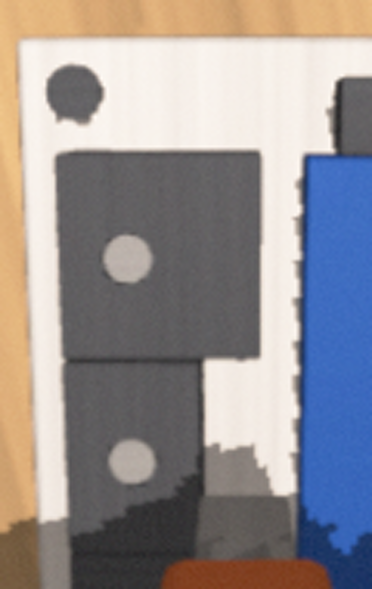

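View pics/w16b.png

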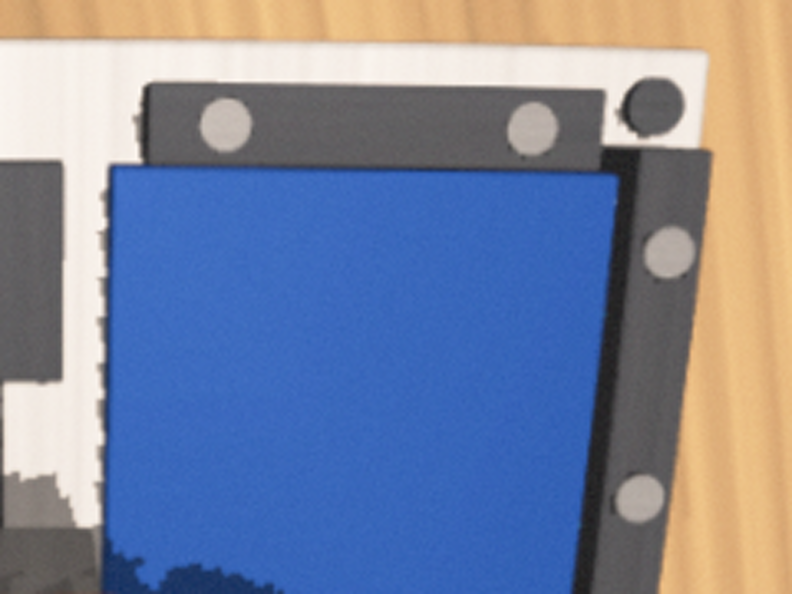

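```bash
python3 - <<'E'
from h import *
import pickle;d=pickle.load(open("d16.pkl","rb"))
s=dict(position=np.array([483.4,-23.8,126.5]));T=np.eye(4)
W=np.linalg.inv(np.r_[np.c_[d["R"],d["t"]],[[0,0,0,1]]])  # cam->world
Tw=W@np.linalg.inv(d["T_tool_cam"]); print(Tw[:3,3])
def tool(uv,z):
    P=unproj(d,uv,z); return ((P-Tw[:3,3])@Tw[:3,:3]).round(1)
print("bed c",tool([[241.5,97.3],[514.2,100.8]],15))
print("block wide front",tool([[300.5,201.1],[299.5,252]],37))
print("blank",tool([[333.4,135.3],[331.5,259.2],[487.3,138]],37))
print("tight/mid front",tool([[318.9,134],[318.9,199.8]],37))
E
```

```text
[483.29107644 -24.0109754  126.38638427]
bed c [[111.5 -50.1 -86.9]
 [111.2 137.4 -86.3]]
block wide front [[ 89.4  -9.8 -19.4]
 [ 89.4 -10.8  16.1]]
blank [[ 89.4  11.6 -62.2]
 [ 89.4  11.3  21.4]
 [ 89.2 111.5 -61.5]]
tight/mid front [[ 89.4   2.3 -63. ]
 [ 89.4   2.4 -20.3]]
```

>>> send_rows(
  series=[2, 0, 0.2, 0, 0, 0, 1, 4, 0, 0.2, 0, 0, 0, 1, 6, 0, 0.2, 0, 0, 0, 1, 7, 0, 0.2, 0, 0, 0, 1, 7, 0, 0.2, 0, 0, 0, 1],
)

```text
time: 14.92
position: [483.1, -25.7, 56.6]
tool_rot: [-1.564, 1.569, 2.928]
wrist_force: [0.2, -0.4, -0.9]
finger_gap: 20.7
```

```bash
python3 - <<'E'
from h import *
st()
d=cam("wrist");cv2.imwrite("pics/w17.png",d["img"]);crop(d,"pics/w17a.png",230,100,430,330,2.6)
e=cam("scene");crop(e,"pics/s17.png",205,180,365,300,5)
e=cam("side");crop(e,"pics/s17b.png",280,150,420,300,4);st()
E
```

```text
t 14.93 pos [483.1 -25.7  56.6] yaw -1.792 x [-0.002  0.    -1.   ] F [ 0.2 -0.4 -0.9] M [-0.006  0.061 -0.024] gap 20.7 q [-0.14  0.34  1.88  0.    0.92  0.08]
t 15.07 pos [484.3 -26.4  57.8] yaw -1.792 x [ 0.001 -0.    -1.   ] F [-0.2  0.6 -0. ] M [-0.029 -0.045  0.036] gap 20.6 q [-0.14  0.34  1.88  0.    0.92  0.08]
```

View pics/w17a.png

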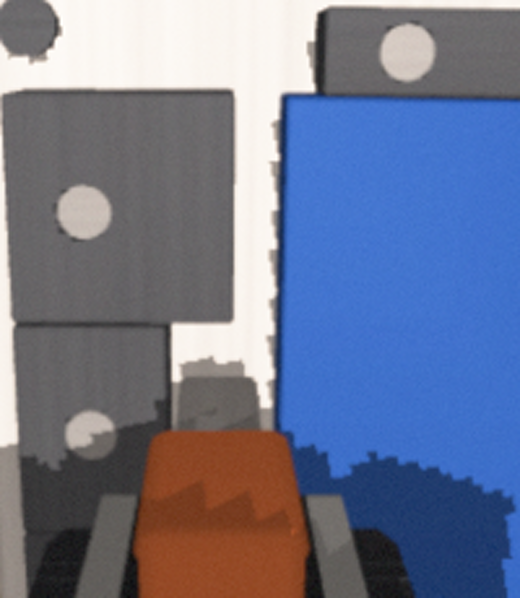

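View pics/s17.png

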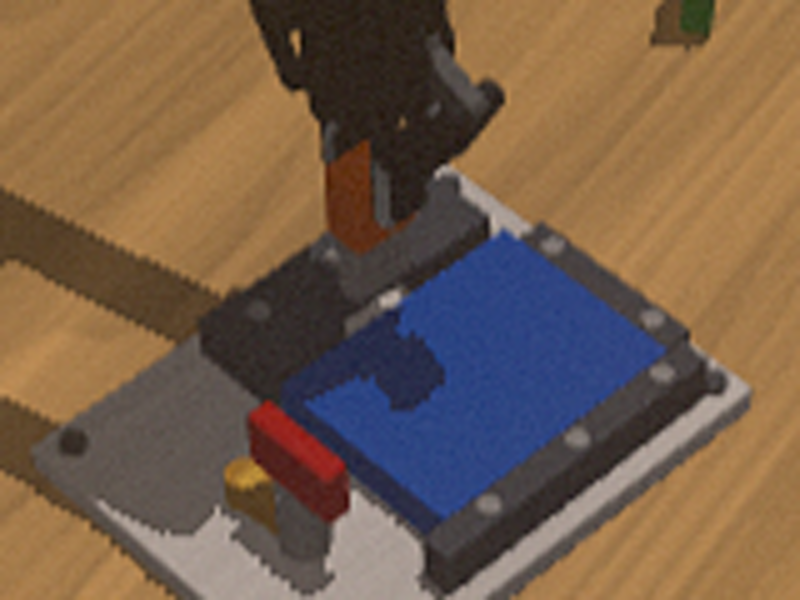

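View pics/s17b.png

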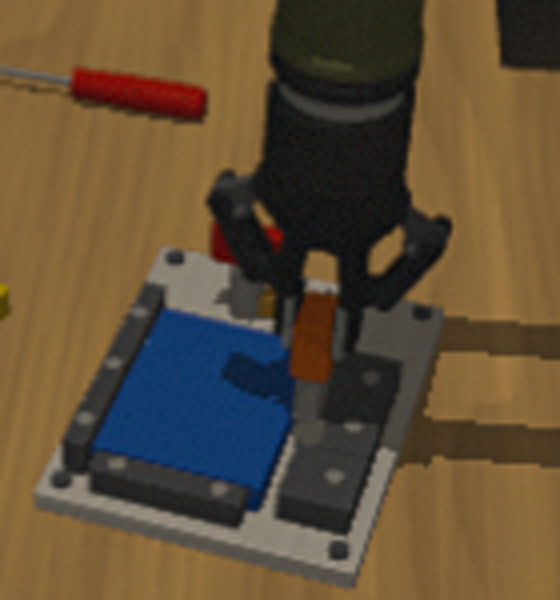

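```bash
python3 - <<'E'
from h import *
d=cam("wrist");s=arm.sense();st()
R=Ro.from_euler("xyz",s["tool_rot"]).as_matrix()
f=lambda uv,z:((unproj(d,uv,z)-s["position"])@R).round(1)
o=np.array([230,100])
print("blade",f(np.array([[178,378],[256,378]])/2.6+o,s["position"][2]-13))
print("block",f(np.array([[170,325],[171,400]])/2.6+o,37)); print("blank",f(np.array([[283,95],[276,420]])/2.6+o,37))
crop(d,"pics/w18.png",285,225,350,300,8)
E
```

```text
t 15.12 pos [484.3 -26.6  57.9] yaw -1.793 x [ 0.002 -0.    -1.   ] F [-0.2 -1.  -0.8] M [ 0.036  0.009 -0.004] gap 20.8 q [-0.14  0.34  1.88 -0.    0.92  0.08]
blade [[ 13.   -8.3 -12.6]
 [ 13.    6.4 -12.6]]
block [[ 20.9 -10.1 -20.9]
 [ 20.9 -10.1  -5.6]]
blank [[ 20.9  11.1 -64.3]
 [ 20.9  10.7  -1.4]]
```

View pics/w18.png

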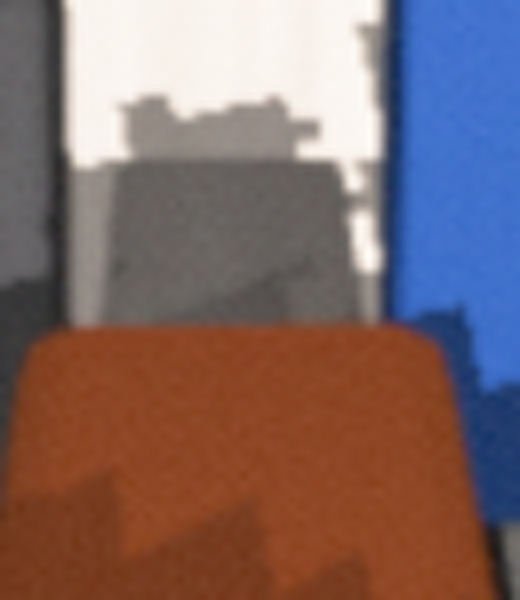

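>>> send_rows(
  series=[0, 0.1, 0, 0, 0, 0, 1, 0.6, 0.1, 0, 0, 0, 0, 1, 1.2, 0.1, 0, 0, 0, 0, 1, 1.2, 0.1, 0, 0, 0, 0, 1],
)

```text
time: 15.62
position: [483.7, -26.8, 44.4]
tool_rot: [-1.494, 1.569, 2.996]
wrist_force: [-0.2, -0.1, -1.4]
finger_gap: 20.6
```

```bash
python3 - <<'E'
from h import *
st()
d=cam("wrist");crop(d,"pics/w19.png",270,205,360,300,6);st()
E
```

```text
t 15.62 pos [483.7 -26.8  44.4] yaw -1.793 x [-0.002  0.    -1.   ] F [-0.2 -0.1 -1.4] M [ 0.031 -0.033 -0.011] gap 20.6 q [-0.14  0.36  1.89  0.    0.89  0.08]
t 15.68 pos [484.1 -26.9  44.7] yaw -1.793 x [-0.001  0.    -1.   ] F [-0.2 -0.1 -1.2] M [ 0.003  0.012 -0.014] gap 20.6 q [-0.14  0.36  1.89 -0.    0.89  0.08]
```

View pics/w19.png

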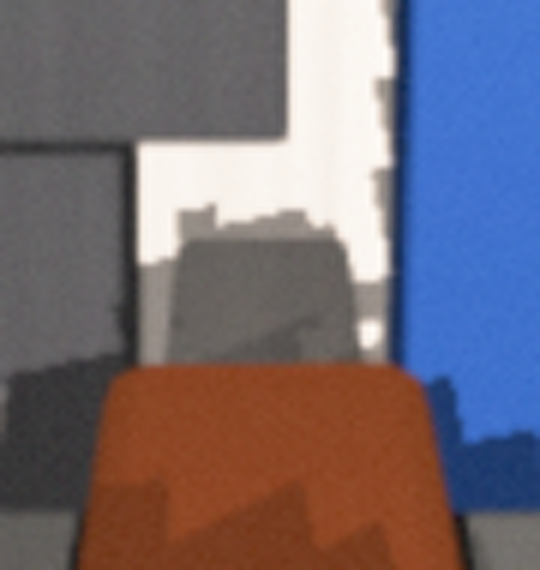

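>>> send_rows(
  series=[0.4, 0, 0, 0, 0, 0, 1, 0.8, 0, 0, 0, 0, 0, 1, 1.2, 0, 0, 0, 0, 0, 1, 1.2, 0, 0, 0, 0, 0, 1],
)

```text
time: 16.18
position: [484.1, -26.8, 32.7]
tool_rot: [-1.485, 1.57, 3.005]
wrist_force: [1.0, -0.0, -0.8]
finger_gap: 20.5
```

```bash
python3 - <<'E'
from h import *
st()
d=cam("wrist");crop(d,"pics/w20.png",270,205,360,300,6);st()
E
```

```text
t 16.18 pos [484.1 -26.8  32.7] yaw -1.793 x [-0.001  0.    -1.   ] F [ 1.  -0.  -0.8] M [-0.076  0.029  0.036] gap 20.5 q [-0.14  0.38  1.9  -0.    0.86  0.08]
t 16.23 pos [484.3 -26.8  32.9] yaw -1.793 x [-0.001  0.    -1.   ] F [ 0.4  0.1 -0.7] M [ 0.005 -0.05  -0.004] gap 20.6 q [-0.14  0.38  1.9  -0.    0.86  0.08]
```

View pics/w20.png

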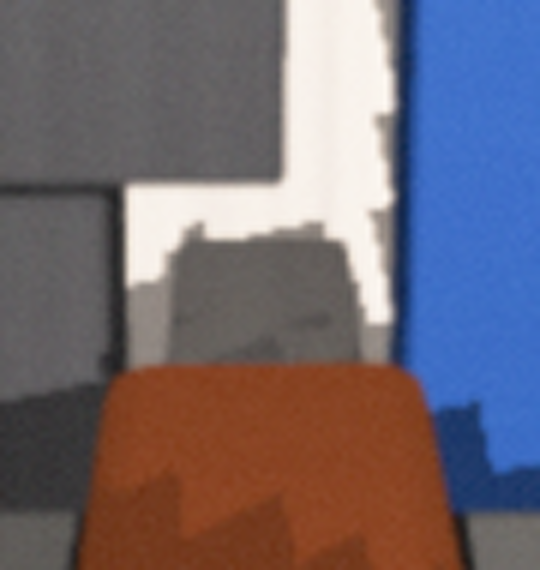

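>>> send_rows(
  series=[0.05, 0.1, 0, 0, 0, 0, 1, 0.05, 0.2, 0, 0, 0, 0, 1, 0.05, 0.3, 0, 0, 0, 0, 1, 0.05, 0.4, 0, 0, 0, 0, 1, 0.05, 0.4, 0, 0, 0, 0, 1],
)

```text
time: 16.85
position: [488.2, -27.8, 32.6]
tool_rot: [-1.437, 1.57, 3.053]
wrist_force: [-0.9, 0.0, -0.5]
finger_gap: 20.6
```

```bash
cat >> h.py <<'E'
def ft():
    st(); s=arm.sense();R=Ro.from_euler("xyz",s["tool_rot"]).as_matrix();print("tool F",(R.T@s["wrist_force"]).round(1))
E
python3 - <<'E'
from h import *
ft();cam("side");ft()
d=cam("wrist");crop(d,"pics/w21.png",250,120,430,300,4);ft()
E
```

```text
t 16.85 pos [488.2 -27.8  32.6] yaw -1.793 x [-0.  0. -1.] F [-0.9  0.  -0.5] M [-0.015  0.167 -0.045] gap 20.6 q [-0.14  0.38  1.89 -0.    0.87  0.08]
tool F [ 0.5 -0.9  0.2]
t 16.9 pos [488.2 -27.7  32.6] yaw -1.793 x [-0.  0. -1.] F [-0.8  0.6 -2. ] M [-0.002  0.16  -0.011] gap 20.3 q [-0.14  0.38  1.89 -0.    0.87  0.08]
tool F [ 2.  -0.9 -0.4]
t 16.95 pos [488.2 -27.7  32.6] yaw -1.793 x [-0.  0. -1.] F [-0.1  0.7 -1.3] M [ 0.003  0.22  -0.038] gap 20.5 q [-0.14  0.38  1.89 -0.    0.87  0.08]
tool F [ 1.3 -0.2 -0.6]
```

View pics/w21.png

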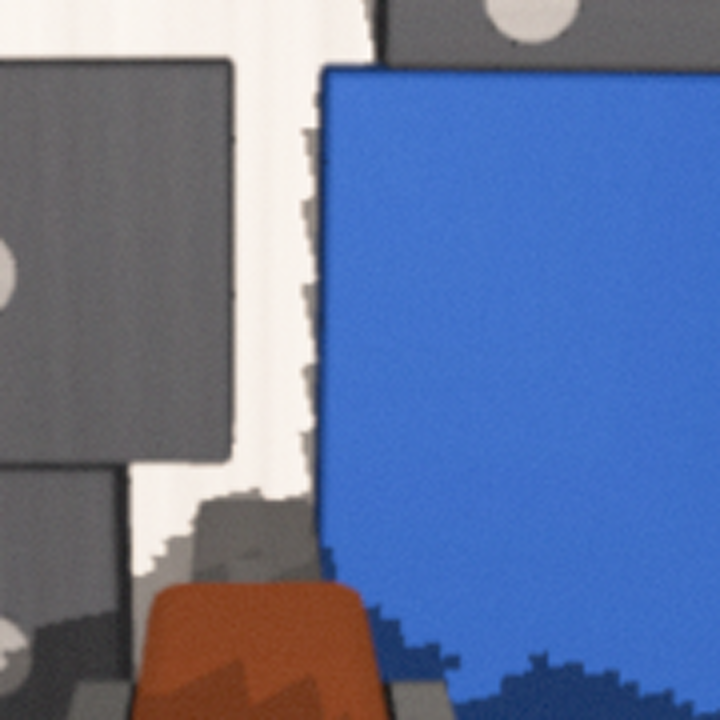

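>>> send_rows(
  series=[0.05, 0.1, 0, 0, 0, 0, 1, 0.05, 0.2, 0, 0, 0, 0, 1, 0.05, 0.2, 0, 0, 0, 0, 1],
)

```text
time: 17.32
position: [489.6, -28.0, 32.0]
tool_rot: [-1.573, 1.569, 2.917]
wrist_force: [-2.0, 0.6, -0.2]
finger_gap: 20.4
```

```bash
python3 - <<'E'
from h import *
ft();cam("side");ft()
d=cam("wrist");crop(d,"pics/w22.png",250,120,430,300,4);ft()
E
```

```text
t 17.32 pos [489.6 -28.   32. ] yaw -1.793 x [-0.001  0.    -1.   ] F [-2.   0.6 -0.2] M [ 0.191  0.504 -0.072] gap 20.4 q [-0.14  0.39  1.89  0.    0.87  0.08]
tool F [ 0.2 -2.1 -0.2]
t 17.38 pos [489.6 -28.   31.9] yaw -1.793 x [-0.001  0.    -1.   ] F [-3.4  0.2 -0. ] M [ 0.182  0.479 -0.069] gap 20.4 q [-0.14  0.38  1.89  0.    0.87  0.08]
tool F [ 0.  -3.4  0.6]
t 17.43 pos [489.6 -28.   31.9] yaw -1.793 x [-0.001  0.    -1.   ] F [-2.5  1.  -0.8] M [ 0.192  0.515 -0.025] gap 20.5 q [-0.14  0.38  1.89  0.    0.87  0.08]
tool F [ 0.8 -2.6 -0.5]
```

>>> send_rows(
  series=[0, 0.1, 0, 0, 0, 0, 1, 0, 0.1, 0, 0, 0, 0, 1],
)

```text
time: 17.68
position: [489.7, -28.1, 31.8]
tool_rot: [-1.541, 1.568, 2.949]
wrist_force: [-5.9, 0.7, 0.3]
finger_gap: 20.7
```

```bash
python3 - <<'E'
from h import *
ft();cam("side");ft()
d=cam("wrist");crop(d,"pics/w23.png",250,120,430,300,4);crop(d,"pics/w23b.png",360,80,600,260,3.3);ft()
E
```

```text
t 17.68 pos [489.7 -28.1  31.8] yaw -1.793 x [-0.003  0.001 -1.   ] F [-5.9  0.7  0.3] M [0.319 1.031 0.026] gap 20.7 q [-0.14  0.39  1.89  0.    0.87  0.08]
tool F [-0.3 -6.   0.6]
t 17.73 pos [489.7 -28.1  31.8] yaw -1.793 x [-0.003  0.001 -1.   ] F [-4.8  1.5 -0.4] M [ 0.3    0.941 -0.015] gap 20.9 q [-0.14  0.39  1.89  0.    0.87  0.08]
tool F [ 0.4 -5.  -0.4]
t 17.77 pos [489.7 -28.1  31.8] yaw -1.793 x [-0.003  0.001 -1.   ] F [-4.9  1.6  0.6] M [ 0.322  1.023 -0.092] gap 20.6 q [-0.14  0.39  1.89  0.    0.87  0.08]
tool F [-0.5 -5.1 -0.5]
```

View pics/w23.png

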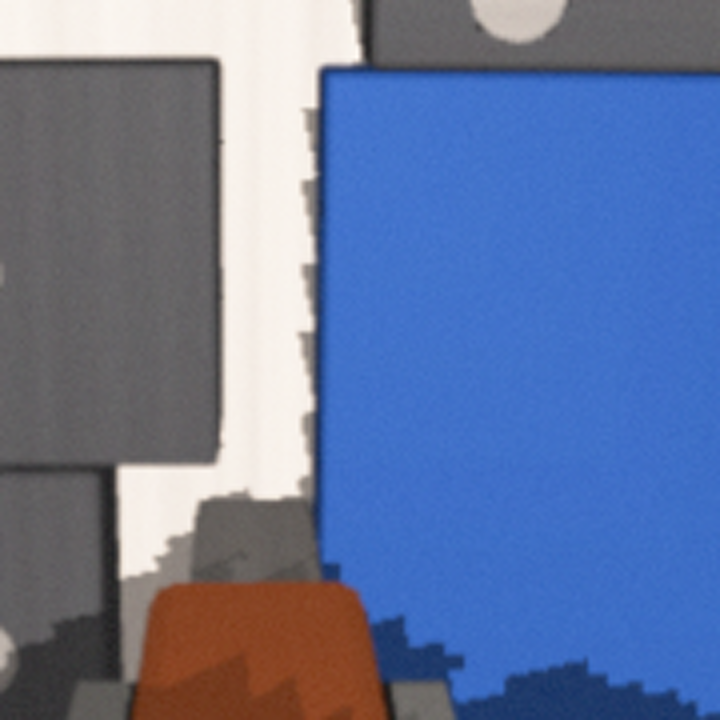

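View pics/w23b.png

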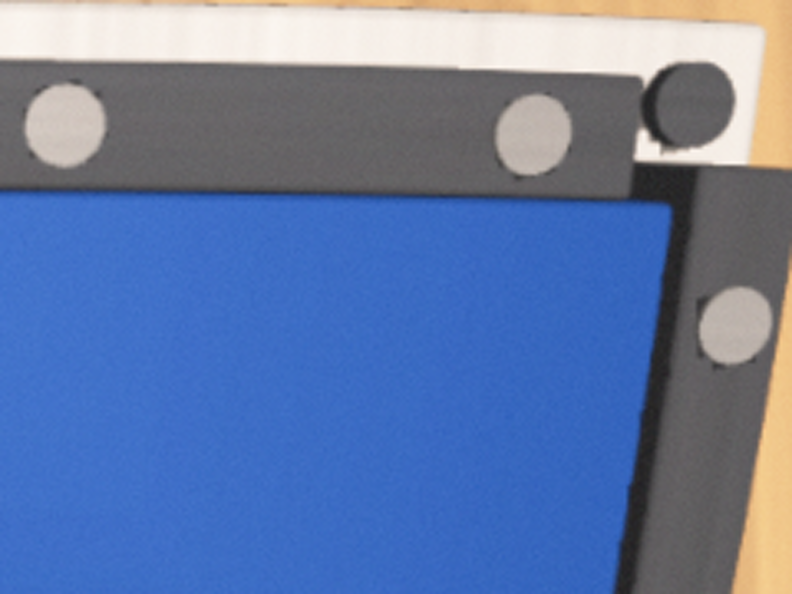

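>>> send_rows(
  series=[0, 0.1, 0, 0, 0, 0, 1, 0, 0.2, 0, 0, 0, 0, 1, 0, 0.2, 0, 0, 0, 0, 1, 0, 0.2, 0, 0, 0, 0, 1],
)

```text
time: 18.27
position: [489.7, -28.2, 31.4]
tool_rot: [-1.528, 1.564, 2.962]
wrist_force: [-7.2, 2.0, 1.3]
finger_gap: 20.9
```

```bash
python3 - <<'E'
from h import *
ft();cam("side");ft();cam("side");ft()
d=cam("wrist");cv2.imwrite("pics/w24.png",d["img"]);ft()
R=Ro.from_euler("xyz",arm.sense()["tool_rot"]).as_matrix();p=arm.sense()["position"]
f=lambda uv,z:((unproj(d,uv,z)-p)@R).round(1)
e=cam("side");crop(e,"pics/s24b.png",280,150,420,300,4)
E
```

```text
t 18.27 pos [489.7 -28.2  31.4] yaw -1.793 x [-0.006  0.001 -1.   ] F [-7.2  2.   1.3] M [ 0.397  1.459 -0.   ] gap 20.9 q [-0.14  0.39  1.89  0.    0.87  0.08]
tool F [-1.2 -7.4 -0.4]
t 18.32 pos [489.7 -28.2  31.4] yaw -1.793 x [-0.006  0.001 -1.   ] F [-6.7  1.4  1.2] M [ 0.441  1.408 -0.027] gap 20.4 q [-0.14  0.39  1.89  0.    0.87  0.08]
tool F [-1.2 -6.9  0.1]
t 18.38 pos [489.7 -28.1  31.4] yaw -1.793 x [-0.006  0.001 -1.   ] F [-7.   1.9  1.9] M [ 0.417  1.451 -0.067] gap 20.7 q [-0.14  0.39  1.89  0.    0.87  0.08]
tool F [-1.9 -7.2 -0.3]
t 18.43 pos [489.7 -28.1  31.4] yaw -1.793 x [-0.006  0.001 -1.   ] F [-6.3  2.5  0.6] M [ 0.4    1.45  -0.018] gap 20.5 q [-0.14  0.39  1.89  0.    0.87  0.08]
tool F [-0.6 -6.7 -1.1]
```

View pics/w24.png

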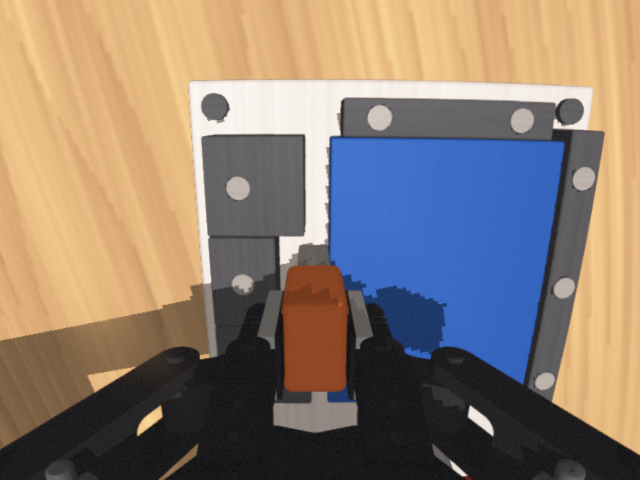

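View pics/s24b.png

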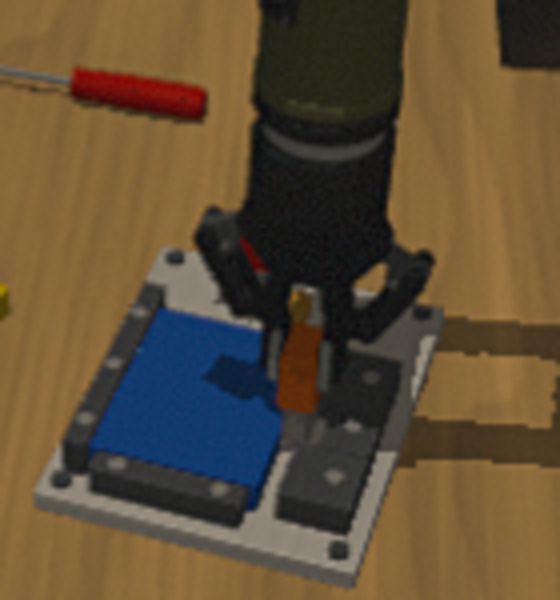

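>>> send_rows(
  series=[0, 0.1, 0, 0, 0, 0, 1, 0, 0.12, 0, 0, 0, 0, 1, 0, 0.12, 0, 0, 0, 0, 1, 0, 0.12, 0, 0, 0, 0, 1],
)

```text
time: 18.98
position: [489.7, -28.2, 31.2]
tool_rot: [-1.528, 1.562, 2.962]
wrist_force: [-8.4, 2.4, 2.1]
finger_gap: 20.7
```

```bash
python3 - <<'E'
from h import *
ft()
d=cam("wrist");crop(d,"pics/w25a.png",190,75,350,275,3);crop(d,"pics/w25b.png",500,90,620,390,2);crop(d,"pics/w25c.png",320,85,600,200,2.8);ft()
import pickle;d["tool"]=(arm.sense()["position"],arm.sense()["tool_rot"]);pickle.dump(d,open("d25.pkl","wb"))
e=cam("scene");crop(e,"pics/s25.png",205,180,365,300,5);ft()
E
```

```text
t 18.98 pos [489.7 -28.2  31.2] yaw -1.793 x [-0.008  0.002 -1.   ] F [-8.4  2.4  2.1] M [ 0.508  1.683 -0.075] gap 20.7 q [-0.14  0.39  1.89  0.    0.88  0.08]
tool F [-2.  -8.7 -0.5]
t 19.02 pos [489.7 -28.2  31.2] yaw -1.793 x [-0.008  0.002 -1.   ] F [-7.9  2.2  1.2] M [ 0.49   1.748 -0.027] gap 20.4 q [-0.14  0.39  1.89  0.    0.88  0.08]
tool F [-1.2 -8.3 -0.4]
t 19.07 pos [489.7 -28.2  31.2] yaw -1.793 x [-0.008  0.002 -1.   ] F [-9.7  3.1  1.6] M [0.409 1.759 0.015] gap 20.7 q [-0.14  0.39  1.89  0.    0.88  0.08]
tool F [ -1.5 -10.2  -0.9]
```

View pics/w25a.png

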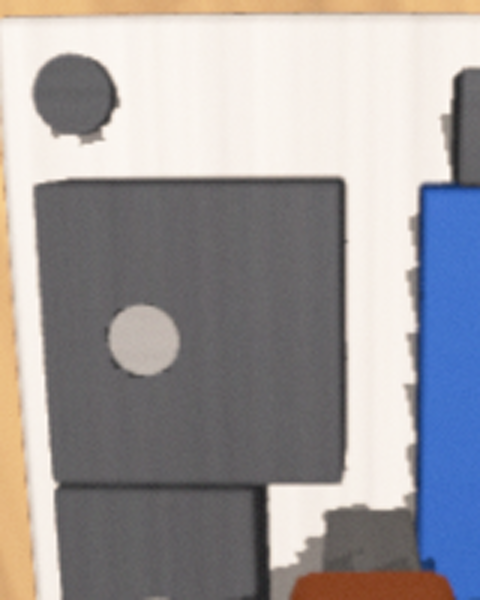

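View pics/w25b.png

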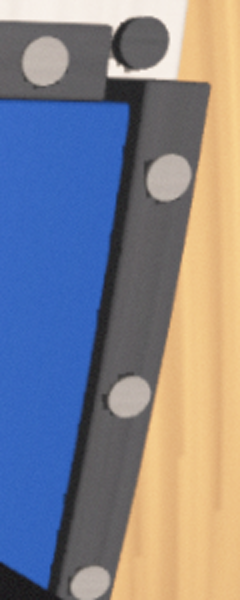

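View pics/s25.png

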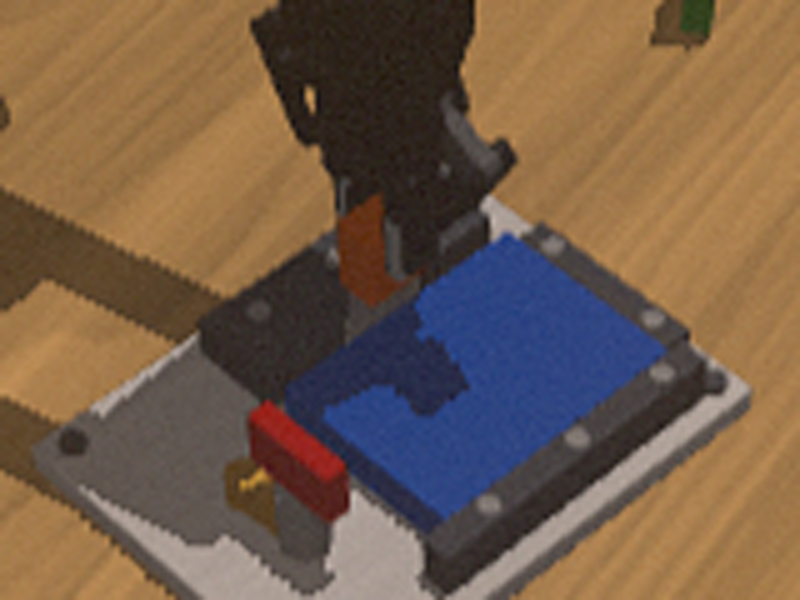

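```bash
python3 - <<'E'
from h import *
import pickle;d=pickle.load(open("d25.pkl","rb"));p,r=d["tool"];R=Ro.from_euler("xyz",r).as_matrix()
# level fixture axes along heading
h=-1.7925;ex=np.array([-np.sin(h),np.cos(h),0]);ey=-np.array([np.cos(h),np.sin(h),0])
f=lambda uv,z:np.c_[(unproj(d,uv,z)-p)@ex,(unproj(d,uv,z)-p)@ey].round(1)
A=lambda l:np.array(l)/3+[190,75.]
print("wide front corner",f(A([[265,488]]),37)); print("side block front",f(A([[344,180],[344,480]]),37))
print("blank left",f(A([[421,186],[415,540]]),37))
B=lambda l:np.array(l)/2+[500,90.]
print("blank right",f(B([[129,103],[52,585]]),37)); print("fence top",f(B([[145,82],[75,540]]),41))
print("side stop right corner top z35 front", f(B([[107,98]]),35))
st()
E
```

```text
wide front corner [[-16.1  21.8]]
side block front [[-4.3 65.8]
 [-4.6 23.1]]
blank left [[ 6.3 65. ]
 [ 5.9 13.9]]
blank right [[105.7  64.6]
 [106.9 -54.4]]
fence top [[106.2  69.1]
 [108.1 -38.6]]
side stop right corner top z35 front [[101.8  65.4]]
t 19.07 pos [489.7 -28.2  31.2] yaw -1.793 x [-0.008  0.002 -1.   ] F [-9.7  3.1  1.6] M [0.409 1.759 0.015] gap 20.7 q [-0.14  0.39  1.89  0.    0.88  0.08]
```

>>> send_rows(
  series=[0, 0.03, 0, 0, 0, 0, 1, 0, 0.03, 0, 0, 0, 0, 1, 0, 0.03, 0, 0, 0, 0, 1, 0, 0.03, 0, 0, 0, 0, 1],
)

```text
time: 19.58
position: [489.7, -28.2, 31.2]
tool_rot: [-1.527, 1.562, 2.963]
wrist_force: [-9.3, 2.0, 2.4]
finger_gap: 20.6
```

```bash
python3 - <<'E'
from h import *
ft();cam("side");ft();cam("side");ft()
print(ticket.finish_job())
E
```

```text
t 19.57 pos [489.7 -28.2  31.2] yaw -1.793 x [-0.009  0.002 -1.   ] F [-9.3  2.   2.4] M [ 0.46   1.782 -0.029] gap 20.6 q [-0.14  0.39  1.89  0.    0.88  0.08]
tool F [-2.3 -9.5  0. ]
t 19.62 pos [489.7 -28.2  31.2] yaw -1.793 x [-0.009  0.002 -1.   ] F [-9.2  1.9  1.4] M [ 0.527  1.782 -0.056] gap 20.6 q [-0.14  0.39  1.89  0.    0.88  0.08]
tool F [-1.3 -9.4  0.2]
t 19.68 pos [489.7 -28.2  31.2] yaw -1.793 x [-0.009  0.002 -1.   ] F [-8.1  1.5  1.6] M [ 0.495  1.758 -0.009] gap 20.9 q [-0.14  0.39  1.89  0.    0.88  0.08]
tool F [-1.6 -8.3  0.3]
the job is handed in; nothing more can be done
None
```

The job is handed in at about 19.7 s, with the spacer still gripped and pressing the blank against the fence. I got no verdict back.

**Knob:** I twisted it about 1.18 rad by tool angle, where it came up firm. The blank slid to the side stop, and the camera showed the knob back at rest after release.

**Spacer:** I took the small orange one and lowered it into the wide gap at the middle block. I kept its foot about 3 mm above the bed and pushed the blank along until the motion stopped at the fence.

**Last checks:**
- The push reads about 8–9.5 N and steady. The tool is tilted less than 0.01 rad, and the finger opening of about 20.7 mm shows the spacer is held.
- The camera puts the blank's side edge within about 0.5 mm of the side stop, square to about 0.01 rad. Its fence edge is within about 1 mm of the fence.

**What disagreed:**
- The first grip on the knob closed on nothing. The real fingertips sit about 30 mm behind the stated tool point, so I gripped both the knob and the spacer that much lower.
- The wide gap measured 22 mm in the last picture instead of 24 mm. The neighbouring block measured 10.6 mm against its expected 11 mm, and the blank had stopped moving as the force rose, so I put the difference down to an edge that was hard to see.
- The wrist also reads about 1.5 N upward, probably the blade rubbing on the blank.

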